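# Scan the waiting slide carriers with the foot switch

## Robot

A 7-joint arm with a two-finger parallel gripper is mounted at the origin on the work surface. World frame = base frame: x ahead of the robot, y to its left, z up, the work surface at z = 0. Lengths are in m, angles in rad, forces in N, time in s.
With the tool pointing down it reaches from about 0.4 to 0.925 m from the base axis. Payload 4.1 kg.
Tool frame: the origin (TCP) lies at the very end of the fingers, on their centre line; the grasp point (between the pads) lies env.grip_point_offset behind it (env.grip_point_offset is the distance from the TCP to the grasp point, in m); z points along the fingers, y is the line along which they close (so a half turn about z gives the same grasp; the last joint's range is limited). The gripper opens to 85 mm and grips with 20 to 120 N. Pads are 22 mm wide; open, the fingers measure 114 mm over their backs; the gripper's body (76 mm by 85 mm) begins 54 mm behind the grasp point. The pads swing forward as they close: fully open they stand 13 mm farther back than shut.
Start: joints at [1.03, 0.398, 0.045, 1.537, -0.019, 1.207, -0.051], TCP at [0.278, -0.588, 0.231] pointing down, gripper open.
Joint ranges: [-2.82, 2.82], [-0.49, 2.23], [-1.37, 1.46], [0, 2.46], [-1.36, 4.5], [0.23, 2], [-2.94, 2.94]. Speed limits (rad/s): [2.57, 2.57, 3.14, 3.14, 3.14, 3.14, 3.14].

## Interface

Orientations are given as a rotation vector (axis times angle).
In Python, from workcell import telemetry, optics, hand_in, env gives the robot as it stands.
- The arm moves only by the tool apply_moves, never from a script. Its argument "targets" is a list of rows, each a list of 2 entries, a list of its own where there are three numbers: the shift along the tool's x, y, z in m, then the turn, a rotation vector about the tool's x, y, z in rad. In form: [[[x, y, z], [wx, wy, wz]], ...]. A call has 1 to 12 rows; each row shifts and turns the commanded pose from where the row before left it, along the tool's axes as they then stand; what a row does not reach is not made up. A row lasts 1/8 s, in which the tool goes at most 62.5 mm and 10.7 degrees, less where a joint would pass 70% of its speed; a pose out of reach is approached as far as the arm can. A call with a gripper value outside its range is refused whole. "fingers" is the opening, from -1 (shut) to 1 (fully open), set as the call begins (left out, the last holds). The fingers move at their own pace and stop on an object; "newtons" is the grip in N (left out, the last holds). Time passes only in rows, so rows that do not move let the fingers close. It gives the time, the measured TCP pose, the force, the opening and the grip force at its end, in the units of the state.
- telemetry.get_obs(): the state, without advancing time (a new reading comes with each control period).
- optics.get_image(name): name is "scene" or "top" or "wrist"; returns the picture (480x640x3 uint8, blue, green, red); there is no depth.
- optics.camera_model(name): a dict with "fx", "fy", "cx", "cy" (pixels), "rvec" (rotation vector, rad) and "tvec" (3), from world to camera coordinates, as OpenCV has them; the wrist camera has in their place "tool_from_camera" (4x4, takes a point from camera to tool coordinates, whose origin is the TCP and whose axes are the flange's). Camera axes: x right, y down, z forward; pixel columns grow to the right and rows downward; lengths in m; the calibration is good to about 2 mm. The wrist camera is an equidistant fisheye: a pixel r from the principal point sees the ray r / f radians off the axis. A picture is of the moment at which its call begins: read the wrist's pose just before it. camera_model takes no time and is no camera call.
- hand_in(): hands the job in; it is judged then, once.
The state is a dict: "time_s": time; "joint_pos": joint angles; "dq": joint speeds; "joint_efforts": joint torques, N m; "tcp_pos": TCP position; "ee_rot": TCP orientation; "ft_force": force on the tool from outside, world axes, zero at the start; "torque": the same for the moment, N m; "gripper_width": opening from 0.0 (shut) to 1.0 (fully open); "finger_force": force on a finger pad.
Only numpy, scipy, OpenCV 4.12 (cv2) and the standard library are available. Lean on these libraries where they do the work, as an engineer would, in place of code of your own. Each camera call takes 0.05 s, during which the arm holds its last target. There are 200 camera calls.

## Task

Lift the black dust plate out of the scanner's slot, then scan every slide carrier from the waiting rack, in order from the robot's left to its right: slide it up out of its rack slot, lower it gently upright into the scanner until it sits on the bottom, press the foot switch treadle right down to its stop, hold it there for about a second and let it come fully up, then stand the carrier in any free slot of the finished rack (the one with raised end plates). When all are done put the dust plate back fully home in the scanner slot; never drop or lay down the glass, and leave the slide box, bottle and loupe where they are.

Things in the scene. Friction and masses are not known exactly. Their poses are not given: they have to be found in the camera images.
- carrier1: Slide carrier 1: aluminium frame with three glass slides, a flat plate 94 mm wide (x), 8 mm thick (y), 92 mm tall (z up), 0.09 to 0.16 kg. Origin: centre of its bottom edge. Starts in slot 1 of the waiting rack (slot 1 at the robot's left, the +y end). Two or three of the four are present; None if absent. Either face may look either way.
- carrier2: Slide carrier 2: aluminium frame with three glass slides, a flat plate 94 mm wide (x), 8 mm thick (y), 92 mm tall (z up), 0.09 to 0.16 kg. Origin: centre of its bottom edge. Starts in slot 2 of the waiting rack (slot 1 at the robot's left, the +y end). Two or three of the four are present; None if absent. Either face may look either way.
- carrier3: Slide carrier 3: aluminium frame with three glass slides, a flat plate 94 mm wide (x), 8 mm thick (y), 92 mm tall (z up), 0.09 to 0.16 kg. Origin: centre of its bottom edge. Starts in slot 3 of the waiting rack (slot 1 at the robot's left, the +y end). Two or three of the four are present; None if absent. Either face may look either way.
- carrier4: Slide carrier 4: aluminium frame with three glass slides, a flat plate 94 mm wide (x), 8 mm thick (y), 92 mm tall (z up), 0.09 to 0.16 kg. Origin: centre of its bottom edge. Starts in slot 4 of the waiting rack (slot 1 at the robot's left, the +y end). Two or three of the four are present; None if absent. Either face may look either way.
- dust_plate: Dust plate: solid black plastic plate 94 mm (x) by 8 mm (y) by 92 mm tall (z up), its top 14 mm thickened to a 14 mm grip bar along the whole edge; 0.08 kg. Origin: centre of its bottom edge. Starts in the scanner slot. It also fits the racks' slots and may be parked in any free one meanwhile.
- rack_waiting: Waiting rack, fixed, white, 118 mm (x) by 176 mm (y), low ends; stands at the left or right. Origin: centre of underside; its +y points to the robot's left. Slots 1 to 4 at y = +63, +21, -21, -63 mm, each 11 mm wide (y) and 99 mm long (x), floor 8 mm above the origin, between fins with flared lips up to 46 mm above the bench.
- rack_done: Finished rack, fixed, empty at the start: size and slots as the waiting rack (y = +63, +21, -21, -63 mm; 11 mm wide, 99 mm long; floor 8 mm above the origin; lips up to 46 mm) but with raised end plates 62 mm high at y = +-85 mm. Origin: centre of underside.
- scanner: Slide scanner: fixed white box 170 mm deep (x), 150 mm wide (y), 120 mm high. Origin: centre of underside. The slot in the middle of its top runs along x: 11 mm wide (y), 99 mm long (x), floor 70 mm above the bench, flared black lip up to 128 mm. A plate that is home stands in the scanner's x-z plane, top edge 162 mm above the bench.
- slot_floor (a point): Middle of the scanner slot's floor (70 mm above the table); same axes as the scanner. A seated plate's origin lies here.
- footswitch: Foot switch: grey base 160 mm (x) by 110 mm (y), 1.35 kg in all, loose on the bench on a rubber sole (it may get bumped). Origin: centre of its underside. The treadle is hinged across its heel end (-x, 62 mm behind the origin, 34 mm up) and its toe end (+x) springs up.
- treadle_pad (a point): Point on the middle of the treadle's rubber face near the toe, 112 mm from the hinge, where to press: about 65 mm above the table when up, about 22 mm lower when at the stop. Moves and tilts with the treadle (its z is vertical when up, 0.2 rad off at the stop). Pressing takes about 6 N at first, 16 N at the stop.
- treadle (a joint): Treadle angle in rad: 0 = up, 0.2 = down at its stop. A spring returns it to 0.
- slide_box: Bystander: grey plastic slide box 87 x 102 x 38 mm, loose. Origin: centre of its underside.
- oil_bottle: Bystander: small amber bottle, 36 mm diameter, 70 mm tall, loose. Origin: centre of its underside.
- loupe: Bystander: black eyepiece loupe, 38 mm diameter, 40 mm tall, loose. Origin: centre of its underside.
Not all that is in view belongs to the job. Of the things like the dust_plate, leave any that is orange or red; of the rest the smaller one is meant.

How it is judged:
On the way, in this order (a step that is already met when the one before it is completed fails the run):
1. carrier1 sits fully home in the scanner slot while the treadle is held down at its stop (x of carrier1 in the frame of slot_floor between -0.008 and 0.008 m and y of carrier1 in the frame of slot_floor between -0.006 and 0.006 m and z of carrier1 in the frame of slot_floor between -0.005 and 0.005 m and angle between carrier1's own z axis and vertical below 0.15 rad and angle between the z axis of carrier1 and the z axis of treadle_pad, either way round above 0.17 rad), for 0.4 s.
2. the treadle has come back up with carrier1 still in the scanner (x of carrier1 in the frame of slot_floor between -0.008 and 0.008 m and y of carrier1 in the frame of slot_floor between -0.006 and 0.006 m and z of carrier1 in the frame of slot_floor between -0.005 and 0.005 m and angle between carrier1's own z axis and vertical below 0.15 rad and angle between the z axis of carrier1 and the z axis of treadle_pad, either way round below 0.06 rad), for 0.1 s.
3. carrier2 sits fully home in the scanner slot while the treadle is held down at its stop (x of carrier2 in the frame of slot_floor between -0.008 and 0.008 m and y of carrier2 in the frame of slot_floor between -0.006 and 0.006 m and z of carrier2 in the frame of slot_floor between -0.005 and 0.005 m and angle between carrier2's own z axis and vertical below 0.15 rad and angle between the z axis of carrier2 and the z axis of treadle_pad, either way round above 0.17 rad), for 0.4 s.
4. the treadle has come back up with carrier2 still in the scanner (x of carrier2 in the frame of slot_floor between -0.008 and 0.008 m and y of carrier2 in the frame of slot_floor between -0.006 and 0.006 m and z of carrier2 in the frame of slot_floor between -0.005 and 0.005 m and angle between carrier2's own z axis and vertical below 0.15 rad and angle between the z axis of carrier2 and the z axis of treadle_pad, either way round below 0.06 rad), for 0.1 s.
5. carrier3 sits fully home in the scanner slot while the treadle is held down at its stop (x of carrier3 in the frame of slot_floor between -0.008 and 0.008 m and y of carrier3 in the frame of slot_floor between -0.006 and 0.006 m and z of carrier3 in the frame of slot_floor between -0.005 and 0.005 m and angle between carrier3's own z axis and vertical below 0.15 rad and angle between the z axis of carrier3 and the z axis of treadle_pad, either way round above 0.17 rad), for 0.4 s.
6. the treadle has come back up with carrier3 still in the scanner (x of carrier3 in the frame of slot_floor between -0.008 and 0.008 m and y of carrier3 in the frame of slot_floor between -0.006 and 0.006 m and z of carrier3 in the frame of slot_floor between -0.005 and 0.005 m and angle between carrier3's own z axis and vertical below 0.15 rad and angle between the z axis of carrier3 and the z axis of treadle_pad, either way round below 0.06 rad), for 0.1 s.
7. carrier4 sits fully home in the scanner slot while the treadle is held down at its stop (x of carrier4 in the frame of slot_floor between -0.008 and 0.008 m and y of carrier4 in the frame of slot_floor between -0.006 and 0.006 m and z of carrier4 in the frame of slot_floor between -0.005 and 0.005 m and angle between carrier4's own z axis and vertical below 0.15 rad and angle between the z axis of carrier4 and the z axis of treadle_pad, either way round above 0.17 rad), for 0.4 s.
8. the treadle has come back up with carrier4 still in the scanner (x of carrier4 in the frame of slot_floor between -0.008 and 0.008 m and y of carrier4 in the frame of slot_floor between -0.006 and 0.006 m and z of carrier4 in the frame of slot_floor between -0.005 and 0.005 m and angle between carrier4's own z axis and vertical below 0.15 rad and angle between the z axis of carrier4 and the z axis of treadle_pad, either way round below 0.06 rad), for 0.1 s.
At the end, for the whole second after the job is handed in: Every carrier present stands in a slot of the finished rack, bottom edge within 5 mm of the slot floor and upright within 0.2 rad, at rest; the dust plate is home in the scanner slot (bottom edge within 5 mm of the slot floor, upright within 0.15 rad); the treadle is up (below 0.05 rad) (x of carrier1 in the frame of rack_done between -0.01 and 0.01 m and y of carrier1 in the frame of rack_done between -0.075 and 0.075 m and z of carrier1 in the frame of rack_done between 0.003 and 0.013 m and angle between each of carrier1, carrier2, carrier3, carrier4's own z axis and vertical below 0.2 rad and linear speed of each of carrier1, carrier2, carrier3, carrier4, dust_plate below 0.02 m/s and x of carrier2 in the frame of rack_done between -0.01 and 0.01 m and y of carrier2 in the frame of rack_done between -0.075 and 0.075 m and z of carrier2 in the frame of rack_done between 0.003 and 0.013 m and x of carrier3 in the frame of rack_done between -0.01 and 0.01 m and y of carrier3 in the frame of rack_done between -0.075 and 0.075 m and z of carrier3 in the frame of rack_done between 0.003 and 0.013 m and x of carrier4 in the frame of rack_done between -0.01 and 0.01 m and y of carrier4 in the frame of rack_done between -0.075 and 0.075 m and z of carrier4 in the frame of rack_done between 0.003 and 0.013 m and x of dust_plate in the frame of slot_floor between -0.008 and 0.008 m and y of dust_plate in the frame of slot_floor between -0.006 and 0.006 m and z of dust_plate in the frame of slot_floor between -0.005 and 0.005 m and angle between dust_plate's own z axis and vertical below 0.15 rad and value of joint treadle below 0.05 rad); the robot touches nothing.
It fails at once if a carrier is dropped or laid on its side (tilted more than 0.8 rad) (angle between any of carrier1, carrier2, carrier3, carrier4's own z axis and vertical above 0.8 rad).
It fails at once if a carrier is rammed into the scanner (over 45 N) (contact force between any of carrier1, carrier2, carrier3, carrier4 and scanner above 45 N).
It fails at once if the slide box, bottle or loupe is moved more than 30 mm (distance of any of slide_box, oil_bottle, loupe from where it was at the start of the episode above 0.03 m).
Of carrier1, carrier2, carrier3, carrier4 only 2 to 3 are there at a start; the rules pass over those that are not, and their reading is None.
At some moment in a run one of footswitch may be knocked a few centimetres aside while the robot is not near it.
It also fails if it takes over 210 s, if anything falls off the work surface, if the arm or the gripper's body presses on something with over 40 N, if the wrist force passes 120 N, or if a joint passes its speed limit or range.

## Working session

There is one attempt and no reset: what is moved stays moved. The work goes in short steps, Python scripts to look and compute and a tool call to move; the robot and the scene stay as the last step left them, time stands still between calls to the robot, and variables do not carry over. Pictures are saved under pics/ and viewed, at most 14 in all, crops included, and the job is handed in when it is done.

Besides the shell and the picture viewer there is one more tool, called after "Emit:" as name(argument=value, ...), one argument or row to a line, values as JSON. apply_moves: Moves the arm, as the interface text tells. Its arguments: {"type":"object","properties":{"targets":{"type":"array","items":{"type":"array"}},"fingers":{"type":"number"},"newtons":{"type":"number"}},"required":["targets"]}

```bash
ls; mkdir -p pics; python3 - <<'E'
from workcell import telemetry, optics, env
import cv2
o=telemetry.get_obs()
print({k:o[k] for k in('time_s','tcp_pos','ee_rot','ft_force','gripper_width')},env.grip_point_offset)
for n in('scene','top','wrist'):
    cv2.imwrite(f'pics/{n}0.png',optics.get_image(n)); print(n,optics.camera_model(n))
E
```

```text
pics
{'time_s': 0.0, 'tcp_pos': array([ 0.27767479, -0.5869924 ,  0.23026238]), 'ee_rot': array([-3.06337838e+00, -6.88096981e-01,  8.76887656e-04]), 'ft_force': array([-0.01296731,  0.79668654,  0.4011536 ]), 'gripper_width': 0.9986403328214877} 0.0187
scene {'fx': 433.5661875661208, 'fy': 433.5661875661208, 'cx': 318.82273825291037, 'cy': 235.5839793390806, 'rvec': array([ 0.77891635,  2.53606657, -1.19986018]), 'tvec': array([ 0.47996039, -0.12342277,  1.1127638 ])}
top {'fx': 436.8307431657561, 'fy': 436.8307431657561, 'cx': 323.9336433467288, 'cy': 236.68107251862418, 'rvec': array([ 2.14742578, -2.18795265,  0.06839516]), 'tvec': array([-0.00117446,  0.54642475,  1.06591111])}
wrist {'fx': 371.64829954431775, 'fy': 371.64829954431775, 'cx': 315.6605676534611, 'cy': 242.31621049922308, 'tool_from_camera': array([[ 5.29662903e-04, -9.58655292e-01, -2.84569414e-01,
         7.22538915e-02],
       [ 9.99999848e-01,  5.51918626e-04,  1.97881809e-06,
        -1.42259715e-04],
       [ 1.55162155e-04, -2.84569372e-01,  9.58655438e-01,
        -1.42087447e-01],
       [ 0.00000000e+00,  0.00000000e+00,  0.00000000e+00,
         1.00000000e+00]])}
```

View pics/top0.png

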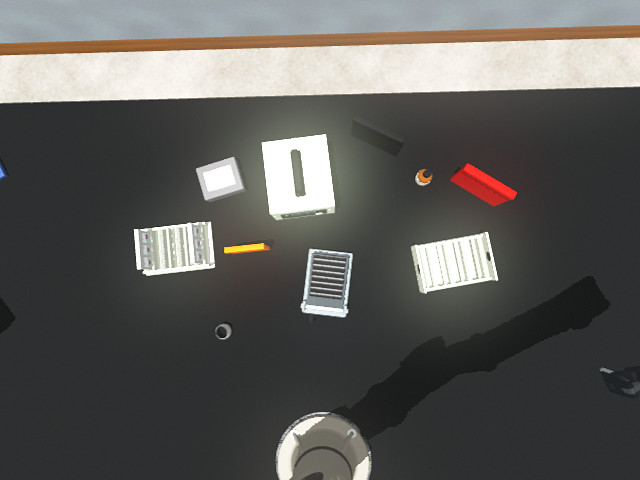

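View pics/scene0.png

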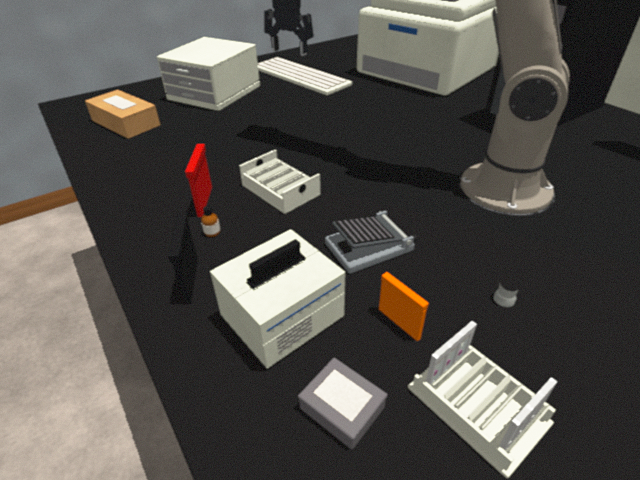

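```bash
cat > h.py <<'E'
import numpy as np, cv2
from scipy.spatial.transform import Rotation as R
from workcell import telemetry, optics, env
def cam(name,obs=None):
    m=optics.camera_model(name)
    if name=='wrist':
        T=np.eye(4);T[:3,:3]=R.from_rotvec(obs['ee_rot']).as_matrix();T[:3,3]=obs['tcp_pos']
        X=T@m['tool_from_camera']; return m,X[:3,:3],X[:3,3]
    Rm=R.from_rotvec(m['rvec']).as_matrix(); return m,Rm.T,-Rm.T@m['tvec']
def ray(name,uv,obs=None):
    m,A,c=cam(name,obs); uv=np.atleast_2d(uv).astype(float)
    d=np.c_[(uv[:,0]-m['cx'])/m['fx'],(uv[:,1]-m['cy'])/m['fy']]
    if name=='wrist':
        t=np.linalg.norm(d,axis=1); s=np.where(t>1e-9,np.sin(t)/np.maximum(t,1e-9),1)
        v=np.c_[d*s[:,None],np.cos(t)]
    else: v=np.c_[d,np.ones(len(d))]
    return c,v@A.T
def onz(name,uv,z,obs=None):
    c,v=ray(name,uv,obs); return c+v*((z-c[2])/v[:,2])[:,None]
def proj(name,P,obs=None):
    m,A,c=cam(name,obs); p=(np.atleast_2d(P)-c)@A
    if name=='wrist':
        r=np.linalg.norm(p[:,:2],axis=1); t=np.arctan2(r,p[:,2]); q=p[:,:2]/np.maximum(r,1e-9)[:,None]*t[:,None]
    else: q=p[:,:2]/p[:,2:]
    return q*[m['fx'],m['fy']]+[m['cx'],m['cy']]
def yaw(o): # tool-down yaw: heading of tool x; R=Rz(yaw)*diag(1,-1,-1)
    M=R.from_rotvec(o['ee_rot']).as_matrix(); return np.arctan2(M[1,0],M[0,0]), M[2,2]
def snap(name,file=None):
    o=telemetry.get_obs(); im=optics.get_image(name)
    if file: cv2.imwrite('pics/'+file,im)
    return o,im
def plan(target,yawt=None,o=None):
    "tool-frame shift and turn to a world TCP target, tool straight down"
    o=o or telemetry.get_obs(); M=R.from_rotvec(o['ee_rot'])
    s=M.inv().apply(np.array(target)-o['tcp_pos'])
    y=yaw(o)[0] if yawt is None else yawt
    G=R.from_euler('z',y)*R.from_matrix(np.diag([1.,-1,-1]))
    w=(M.inv()*G).as_rotvec(); return s.round(4),w.round(4)
E
python3 - <<'E'
from h import *
im=cv2.imread('pics/top0.png'); print(cam('top')[2],cam('scene')[2])
hsv=cv2.cvtColor(im,cv2.COLOR_BGR2HSV)
def comps(m,n):
    for c in cv2.findContours(m,cv2.RETR_EXTERNAL,cv2.CHAIN_APPROX_NONE)[0]:
        a=cv2.contourArea(c)
        if a<150: continue
        r=cv2.minAreaRect(c); b=cv2.boxPoints(r)
        if b[:,1].min()<105 or b[:,1].max()>400: continue
        print(n,int(a),np.round(r[0]),b.round(1).tolist())
        for z in (0,.046,.12):
            w=onz('top',b,z)[:,:2]; e=w[[1,2,3,0]]-w; print('  z',z,w.mean(0).round(3),np.linalg.norm(e,axis=1).round(3),np.degrees(np.arctan2(e[:,1],e[:,0])).round(1))
comps(cv2.inRange(hsv,(0,0,150),(180,70,255)),'white')
comps(cv2.inRange(hsv,(0,0,75),(180,90,255)),'grey')
comps(cv2.inRange(hsv,(0,120,80),(180,255,255)),'col')
o=telemetry.get_obs(); print(yaw(o))
E
```

```text
[ 0.45402299 -0.03401095  1.10790534] [0.90767393 0.51928124 0.62475072]
white 761 [327. 282.] [[300.0, 311.6000061035156], [307.5, 247.6999969482422], [353.8999938964844, 253.1999969482422], [346.3999938964844, 317.1000061035156]]
  z 0 [ 0.433 -0.016] [0.162 0.119 0.161 0.117] [ -7.5 -97.8 172.   82.5]
  z 0.046 [ 0.434 -0.017] [0.155 0.114 0.155 0.112] [ -7.5 -97.8 172.   82.5]
  z 0.12 [ 0.435 -0.018] [0.144 0.106 0.144 0.105] [ -7.5 -97.8 172.   82.5]
white 3664 [454. 263.] [[410.20001220703125, 245.6999969482422], [488.70001220703125, 231.10000610351562], [497.70001220703125, 279.8999938964844], [419.29998779296875, 294.3999938964844]]
  z 0 [ 0.476 -0.337] [0.201 0.124 0.199 0.124] [ -80.5 -172.4   99.5    8.5]
  z 0.046 [ 0.475 -0.324] [0.193 0.119 0.191 0.119] [ -80.5 -172.4   99.5    8.5]
  z 0.12 [ 0.474 -0.304] [0.18  0.111 0.178 0.111] [ -80.5 -172.4   99.5    8.5]
white 3526 [174. 248.] [[131.8000030517578, 228.60000610351562], [210.10000610351562, 219.60000610351562], [215.6999969482422, 267.5], [137.3000030517578, 276.5]]
  z 0 [0.527 0.374] [0.204 0.124 0.202 0.124] 
[... 1587 characters left out ...]
z 0 [0.523 0.188] [0.116 0.02  0.116 0.02 ] [ -85.  -174.3   95.     6.2]
  z 0.046 [0.52  0.178] [0.111 0.019 0.111 0.019] [ -85.  -174.3   95.     6.2]
  z 0.12 [0.515 0.164] [0.103 0.018 0.103 0.018] [ -85.  -174.3   95.     6.2]
col 1349 [483. 186.] [[448.8999938964844, 179.89999389648438], [461.5, 158.6999969482422], [517.5, 191.89999389648438], [504.8999938964844, 213.10000610351562]]
  z 0 [ 0.671 -0.419] [0.065 0.164 0.064 0.163] [ -32.2 -123.   147.3   57.2]
  z 0.046 [ 0.662 -0.403] [0.062 0.157 0.061 0.157] [ -32.2 -123.   147.3   57.2]
  z 0.12 [ 0.647 -0.377] [0.058 0.146 0.057 0.146] [ -32.2 -123.   147.3   57.2]
(np.float64(0.4419110123305625), np.float64(-0.9999989191687785))
```

Emit:
apply_moves(
  targets=[
    [[0,0,0],[0,0,0.145]],
    [[0,0,0],[0,0,0.146]],
  ],
  fingers=-0.4,
  newtons=40,
)

```text
time_s: 0.4
tcp_pos: [0.2778, -0.5874, 0.2309]
ee_rot: [-3.132, -0.229, 0.0]
ft_force: [-0.6, -0.2, -0.6]
gripper_width: 0.604
finger_force: 0.0
```

```bash
python3 - <<'E'
from h import *
o=telemetry.get_obs(); print(yaw(o),o['tcp_pos'],o['gripper_width'],plan([.41,-.33,.26],.15))
E
```

```text
(np.float64(0.14593335797087525), np.float64(-0.9999996694103331)) [ 0.27775246 -0.58736436  0.23085205] 0.603625164546439 (array([ 0.1683, -0.2354, -0.029 ]), array([-0.0008,  0.0002, -0.0041]))
```

Emit:
apply_moves(
  targets=[
    [[0.021,-0.0294,-0.0036],[0,0,0]],
    [[0.021,-0.0294,-0.0036],[0,0,0]],
    [[0.021,-0.0294,-0.0036],[0,0,0]],
    [[0.021,-0.0294,-0.0036],[0,0,0]],
    [[0.021,-0.0294,-0.0036],[0,0,0]],
    [[0.021,-0.0294,-0.0036],[0,0,0]],
    [[0.021,-0.0294,-0.0036],[0,0,0]],
    [[0.021,-0.0294,-0.0036],[0,0,0]],
    [[0,0,0],[0,0,0]],
    [[0,0,0],[0,0,0]],
  ],
)

```text
time_s: 1.65
tcp_pos: [0.4081, -0.3304, 0.2599]
ee_rot: [3.132, 0.236, -0.001]
ft_force: [0.6, -0.4, 0.5]
gripper_width: 0.3
finger_force: 0.0
```

```bash
python3 - <<'E'
from h import *
o,im=snap('wrist','w_done.png'); print(o['time_s'],o['tcp_pos'],yaw(o),o['gripper_width'],np.abs(o['dq']).max())
E
```

```text
1.65 [ 0.40814444 -0.33035305  0.25993362] (np.float64(0.1504228282645384), np.float64(-0.9999996299086015)) 0.30044978964878044 0.016747222576454068
```

View pics/w_done.png

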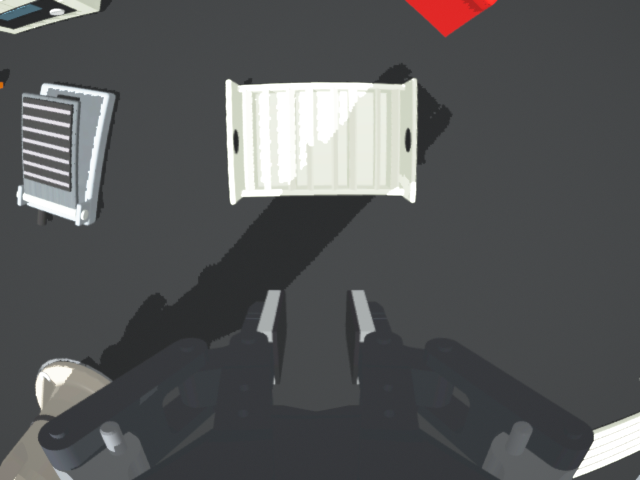

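```bash
python3 - <<'E'
from h import *
o={'ee_rot':None}
from workcell import telemetry
o=telemetry.get_obs()
im=cv2.imread('pics/w_done.png'); g=cv2.cvtColor(im,cv2.COLOR_BGR2GRAY)
m=(g>120).astype(np.uint8)*255; m[:70]=0;m[215:]=0;m[:,:210]=0;m[:,430:]=0
c=max(cv2.findContours(m,cv2.RETR_EXTERNAL,cv2.CHAIN_APPROX_NONE)[0],key=cv2.contourArea)
h=cv2.convexHull(c)[:,0]
for e in(3,4,6,8):
    a=cv2.approxPolyDP(cv2.convexHull(c),e,True)[:,0]; print(e,a.tolist())
    if len(a)==4:
        for z in(.0,.062):
            w=onz('wrist',a,z,o)[:,:2]; ed=np.roll(w,-1,0)-w; print(z,w.round(4).tolist(),w.mean(0).round(4),np.linalg.norm(ed,axis=1).round(4),np.degrees(np.arctan2(ed[:,1],ed[:,0])).round(2))
# holes (dark ellipses) on end plates
p=cv2.resize(im[60:220,205:435],None,fx=3.4,fy=3.4,interpolation=cv2.INTER_CUBIC); cv2.imwrite('pics/w_done_c.png',p)
E
```

```text
3 [[416, 79], [414, 202], [230, 203], [227, 79]]
0.0 [[0.56, -0.4179], [0.4243, -0.44], [0.3921, -0.2364], [0.5286, -0.2159]] [ 0.4763 -0.3275] [0.1376 0.2061 0.138  0.2044] [-170.75   98.97    8.55  -81.14]
0.062 [[0.5476, -0.4028], [0.4328, -0.4215], [0.4056, -0.2493], [0.521, -0.2319]] [ 0.4767 -0.3264] [0.1163 0.1743 0.1167 0.1729] [-170.75   98.97    8.55  -81.14]
4 [[416, 79], [414, 202], [230, 203], [227, 79]]
0.0 [[0.56, -0.4179], [0.4243, -0.44], [0.3921, -0.2364], [0.5286, -0.2159]] [ 0.4763 -0.3275] [0.1376 0.2061 0.138  0.2044] [-170.75   98.97    8.55  -81.14]
0.062 [[0.5476, -0.4028], [0.4328, -0.4215], [0.4056, -0.2493], [0.521, -0.2319]] [ 0.4767 -0.3264] [0.1163 0.1743 0.1167 0.1729] [-170.75   98.97    8.55  -81.14]
6 [[416, 79], [414, 202], [230, 203], [227, 79]]
0.0 [[0.56, -0.4179], [0.4243, -0.44], [0.3921, -0.2364], [0.5286, -0.2159]] [ 0.4763 -0.3275] [0.1376 0.2061 0.138  0.2044] [-170.75   98.97    8.55  -81.14]
0.062 [[0.5476, -0.4028], [0.4328, -0.4215], [0.4056, -0.2493], [0.521, -0.2319]] [ 0.4767 -0.3264] [0.1163 0.1743 0.1167 0.1729] [-170.75   98.97    8.55  -81.14]
8 [[416, 79], [414, 202], [230, 203], [227, 79]]
0.0 [[0.56, -0.4179], [0.4243, -0.44], [0.3921, -0.2364], [0.5286, -0.2159]] [ 0.4763 -0.3275] [0.1376 0.2061 0.138  0.2044] [-170.75   98.97    8.55  -81.14]
0.062 [[0.5476, -0.4028], [0.4328, -0.4215], [0.4056, -0.2493], [0.521, -0.2319]] [ 0.4767 -0.3264] [0.1163 0.1743 0.1167 0.1729] [-170.75   98.97    8.55  -81.14]
```

View pics/w_done_c.png

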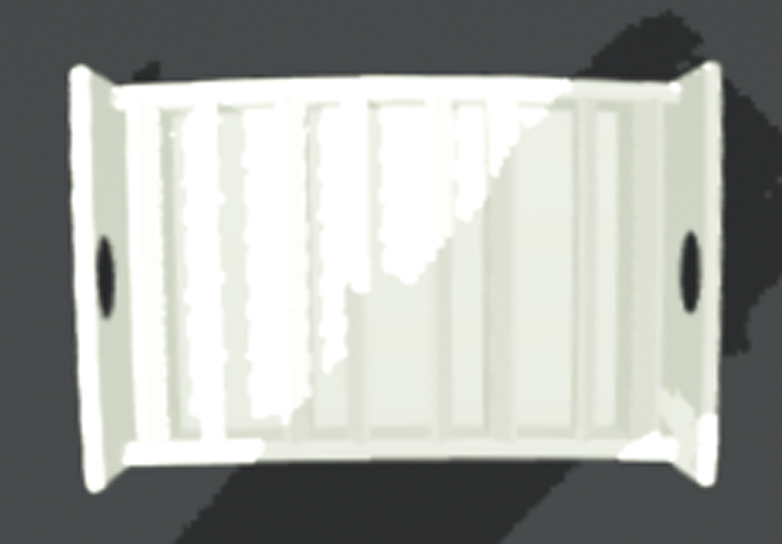

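Emit:
apply_moves(
  targets=[
    [[0.0266,-0.034,-0.004],[0,0,0]],
    [[0.0266,-0.034,-0.004],[0,0,0]],
    [[0.0266,-0.034,-0.004],[0,0,0]],
    [[0.0266,-0.034,-0.004],[0,0,0]],
    [[0.0266,-0.034,-0.004],[0,0,0]],
    [[0.0266,-0.034,-0.004],[0,0,0]],
    [[0.0266,-0.034,-0.004],[0,0,0]],
    [[0.0266,-0.034,-0.004],[0,0,0]],
    [[0.0266,-0.034,-0.004],[0,0,0]],
    [[0.0266,-0.034,-0.004],[0,0,0.04]],
    [[0,0,0],[0,0,0]],
    [[0,0,0],[0,0,0]],
  ],
)

```text
time_s: 3.2
tcp_pos: [0.6205, 0.0442, 0.2995]
ee_rot: [3.135, 0.171, -0.002]
ft_force: [-0.1, -1.1, -0.3]
gripper_width: 0.3
finger_force: 0.0
```

```bash
python3 - <<'E'
from h import *
o,im=snap('wrist','w_scan.png'); print(o['time_s'],o['tcp_pos'],yaw(o))
g=cv2.cvtColor(im,cv2.COLOR_BGR2GRAY); m=(g>120).astype(np.uint8)*255; 
u=proj('wrist',[[.685,.046,.12]],o)[0]; print(u)
for c in cv2.findContours(m,cv2.RETR_EXTERNAL,cv2.CHAIN_APPROX_NONE)[0]:
    if cv2.contourArea(c)>3000 and cv2.pointPolygonTest(cv2.convexHull(c),tuple(map(float,u)),False)>0:
        for e in(4,6,9): print(e,cv2.approxPolyDP(cv2.convexHull(c),e,True)[:,0].tolist())
p=im[max(0,int(u[1])-125):int(u[1])+125,max(0,int(u[0])-150):int(u[0])+150]; cv2.imwrite('pics/w_scan_c.png',cv2.resize(p,None,fx=2.4,fy=2.4,interpolation=cv2.INTER_CUBIC))
E
```

```text
3.2 [0.62050791 0.04417521 0.29945981] (np.float64(0.10873335365787337), np.float64(-0.9999981941600392))
[321.56255043 143.94281776]
4 [[409, 52], [403, 235], [242, 238], [237, 51], [330, 47]]
6 [[409, 52], [403, 235], [242, 238], [237, 51]]
9 [[409, 52], [403, 235], [242, 238], [237, 51]]
```

View pics/w_scan_c.png

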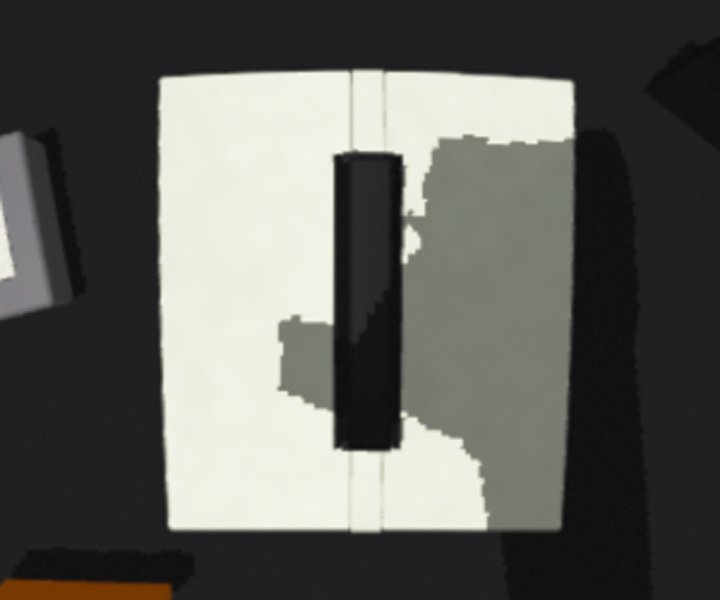

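```bash
python3 - <<'E'
from h import *
o=telemetry.get_obs(); im=cv2.imread('pics/w_scan.png'); g=cv2.cvtColor(im,cv2.COLOR_BGR2GRAY)
a=np.array([[409, 52], [403, 235], [242, 238], [237, 51]],float)
w=onz('wrist',a,.12,o)[:,:2]; ed=np.roll(w,-1,0)-w; print(w.round(4).tolist(),w.mean(0).round(4),np.linalg.norm(ed,axis=1).round(4),np.degrees(np.arctan2(ed[:,1],ed[:,0])).round(2))
# black lip
k=((g<75)).astype(np.uint8)*255; k[:,:270]=0;k[:,380:]=0;k[:70]=0;k[220:]=0
c=max(cv2.findContours(k,cv2.RETR_EXTERNAL,cv2.CHAIN_APPROX_NONE)[0],key=cv2.contourArea)
r=cv2.minAreaRect(c); b=cv2.boxPoints(r); print(cv2.contourArea(c),b.round(1).tolist())
for z in(.128,.162):
    w=onz('wrist',b,z,o)[:,:2]; ed=np.roll(w,-1,0)-w; print(z,w.mean(0).round(4),np.linalg.norm(ed,axis=1).round(4),np.degrees(np.arctan2(ed[:,1],ed[:,0])).round(2))
E
```

```text
[[0.7769, -0.021], [0.6126, -0.0378], [0.5939, 0.1081], [0.7607, 0.1268]] [0.686 0.044] [0.1652 0.1471 0.1679 0.1487] [-174.15   97.29    6.41  -83.73]
3258.0 [[310.0, 82.0], [338.0, 82.0], [338.0, 205.0], [310.0, 205.0]]
0.128 [0.6855 0.0435] [0.0232 0.1049 0.024  0.1048] [ -83.41 -173.41   96.27    6.1 ]
0.162 [0.6863 0.0444] [0.0206 0.0936 0.0214 0.0935] [ -83.41 -173.41   96.27    6.1 ]
```

Emit:
apply_moves(
  targets=[
    [[0.033,0.0037,0.01],[0,0,0]],
    [[0.0322,0.0037,0.02],[0,0,0]],
    [[0,0,0.04],[0,0,0]],
    [[0,0,0.04],[0,0,0]],
    [[0,0,0.03],[0,0,0]],
    [[0,0,0.0215],[0,0,0]],
    [[0,0,0],[0,0,0]],
    [[0,0,0],[0,0,0]],
  ],
  fingers=-0.3,
)

```text
time_s: 4.25
tcp_pos: [0.6868, 0.0449, 0.1398]
ee_rot: [3.136, 0.172, 0.003]
ft_force: [-0.3, 0.9, 0.7]
gripper_width: 0.351
finger_force: 0.0
```

Emit:
apply_moves(
  targets=[
    [[0,0,0],[0,0,0]],
    [[0,0,0],[0,0,0]],
    [[0,0,0],[0,0,0]],
    [[0,0,0],[0,0,0]],
  ],
  fingers=-1,
  newtons=40,
)

```text
time_s: 4.75
tcp_pos: [0.6873, 0.046, 0.1404]
ee_rot: [3.136, 0.174, 0.005]
ft_force: [-1.0, -1.2, 5.9]
gripper_width: 0.149
finger_force: 40.5
```

Emit:
apply_moves(
  targets=[
    [[0,0,-0.005],[0,0,0]],
    [[0,0,-0.01],[0,0,0]],
    [[0,0,-0.02],[0,0,0]],
  ],
)

```text
time_s: 5.12
tcp_pos: [0.6854, 0.0462, 0.1734]
ee_rot: [3.137, 0.174, -0.004]
ft_force: [-0.2, 0.0, -1.1]
gripper_width: 0.152
finger_force: 39.5
```

Emit:
apply_moves(
  targets=[
    [[0,0,-0.04],[0,0,0]],
    [[0,0,-0.035],[0,0,0]],
  ],
)

```text
time_s: 5.38
tcp_pos: [0.6865, 0.0466, 0.2514]
ee_rot: [-3.136, -0.175, -0.003]
ft_force: [0.1, 0.8, 0.0]
gripper_width: 0.153
finger_force: 39.6
```

Emit:
apply_moves(
  targets=[
    [[-0.0222,0.0373,0],[0,0,0]],
    [[-0.0222,0.0373,0],[0,0,0]],
    [[-0.0222,0.0373,0],[0,0,0]],
    [[-0.0222,0.0373,0],[0,0,0]],
    [[-0.0222,0.0373,0],[0,0,0]],
    [[-0.0222,0.0373,0],[0,0,0]],
    [[-0.0222,0.0373,0],[0,0,0]],
    [[-0.0222,0.0373,0],[0,0,0]],
    [[-0.0222,0.0373,0],[0,0,0]],
    [[-0.0222,0.0373,0],[0,0,0]],
    [[-0.0222,0.0373,0],[0,0,-0.048]],
    [[0,0,0],[0,0,0]],
  ],
)

```text
time_s: 6.88
tcp_pos: [0.486, -0.3935, 0.2499]
ee_rot: [3.13, 0.237, -0.001]
ft_force: [-0.8, 0.1, -1.7]
gripper_width: 0.151
finger_force: 39.6
```

Emit:
apply_moves(
  targets=[
    [[0,0,0],[0,0,0]],
    [[0,0,0],[0,0,0]],
    [[0,0,0],[0,0,0]],
  ],
)

```text
time_s: 7.25
tcp_pos: [0.4897, -0.3874, 0.2489]
ee_rot: [-3.131, -0.253, -0.001]
ft_force: [0.1, 0.6, -0.0]
gripper_width: 0.15
finger_force: 39.6
```

```bash
python3 - <<'E'
from h import *
o=telemetry.get_obs(); print(o['tcp_pos'],yaw(o),R.from_rotvec(o['ee_rot']).as_matrix()[:,2],plan([.4865,-.3886,.15],.156))
E
```

```text
[ 0.48973004 -0.38740588  0.24890934] (np.float64(0.16102975666539246), np.float64(-0.9999998689538203)) [ 4.91723707e-04  1.42478554e-04 -9.99999869e-01] (array([-0.0034,  0.0007,  0.0989]), array([-0.0001, -0.0005,  0.005 ]))
```

Emit:
apply_moves(
  targets=[
    [[-0.0033,0.0007,0.03],[0,0,0.004]],
    [[0,0,0.04],[0,0,0]],
    [[0,0,0.03],[0,0,0]],
    [[0,0,0],[0,0,0]],
    [[0,0,0],[0,0,0]],
  ],
)

```text
time_s: 7.88
tcp_pos: [0.4868, -0.3902, 0.1501]
ee_rot: [3.131, 0.244, 0.003]
ft_force: [-1.0, -0.5, -0.8]
gripper_width: 0.155
finger_force: 39.6
```

Emit:
apply_moves(
  targets=[
    [[0,0,0.015],[0,0,0]],
    [[0,0,0.015],[0,0,0]],
    [[0,0,0.015],[0,0,0]],
    [[0,0,0.01],[0,0,0]],
  ],
)

```text
time_s: 8.38
tcp_pos: [0.495, -0.3902, 0.0988]
ee_rot: [3.126, 0.247, 0.026]
ft_force: [9.2, 4.9, 26.7]
gripper_width: 0.152
finger_force: 46.5
```

Emit:
apply_moves(
  targets=[
    [[0,0,-0.02],[0,0,0]],
    [[0,0,-0.03],[0,0,0]],
    [[0,0,0],[0,0,0]],
    [[0,0,0],[0,0,0]],
  ],
)

```text
time_s: 8.88
tcp_pos: [0.485, -0.3894, 0.1422]
ee_rot: [-3.131, -0.243, 0.002]
ft_force: [0.8, -0.4, -1.7]
gripper_width: 0.155
finger_force: 42.3
```

```bash
python3 - <<'E'
from h import *
o,im=snap('wrist','w_p1.png'); print(o['tcp_pos'],yaw(o),o['ft_force'])
a=np.array([.4767,-.3264]); u=np.array([np.cos(.156),np.sin(.156)]); v=np.array([-u[1],u[0]])
for x,y,z in((.059,.085,.062),(-.059,-.085,.062)): print(proj('wrist',[[*(a+x*u+y*v),z]],o).round(0))
c=im[40:340,150:550]; cv2.imwrite('pics/w_p1c.png',cv2.resize(c,None,fx=2,fy=2))
E
```

```text
[ 0.48499815 -0.38942988  0.14220234] (np.float64(0.15478979617963917), np.float64(-0.9999980491128715)) [ 0.84926242 -0.42009381 -1.74371363]
[[ 95. 165.]]
[[347. 331.]]
```

View pics/w_p1c.png

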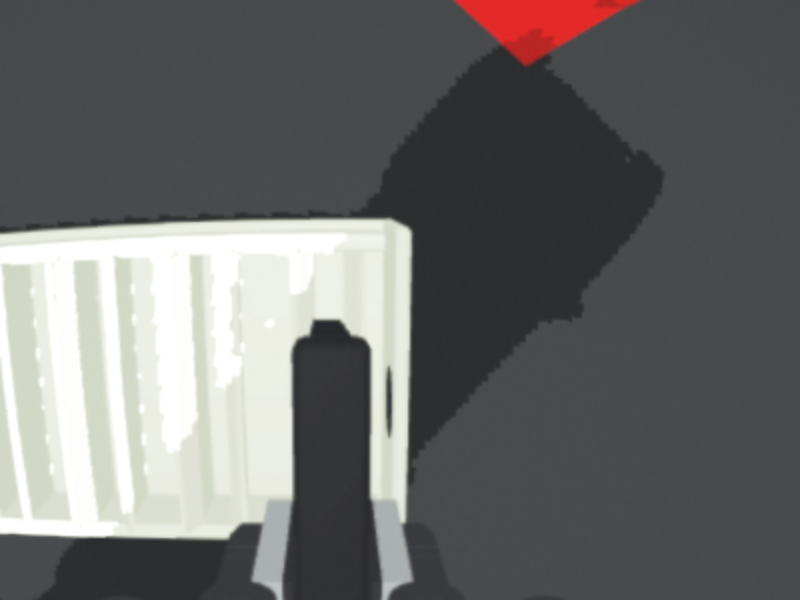

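```bash
python3 - <<'E'
from h import *
o=telemetry.get_obs(); y=yaw(o)[0]
def rel(uv,z):
    w=onz('wrist',uv,z,o)[0]; d=w-o['tcp_pos']; c,s=np.cos(y),np.sin(y); 
    r=w[:2]-[.4767,-.3264]; c2,s2=np.cos(.156),np.sin(.156)
    print('tool',(c*d[0]+s*d[1]).round(4),(s*d[0]-c*d[1]).round(4),'rack',(c2*r[0]+s2*r[1]).round(4),(-s2*r[0]+c2*r[1]).round(4))
rel([315.3,200],.072); rel([306,200.3],.072);rel([324.5,200.5],.072)
rel([296,209],.164);rel([334.5,209],.164)
print('rack far right rim'); rel([355,154],.062); rel([354.5,310],.062)
print('slot4 edges'); rel([302,165],.046); rel([322,165],.046)
E
```

```text
tool 0.0347 -0.0005 rack 0.0329 -0.0629
tool 0.0345 -0.0058 rack 0.0328 -0.0575
tool 0.0344 0.0049 rack 0.0326 -0.0682
tool 0.0481 -0.0066 rack 0.0464 -0.0568
tool 0.0481 0.0061 rack 0.0464 -0.0695
rack far right rim
tool 0.061 0.0231 rack 0.0592 -0.0865
tool -0.0411 0.0258 rack -0.0428 -0.089
slot4 edges
tool 0.0528 -0.009 rack 0.0511 -0.0544
tool 0.0528 0.0037 rack 0.0511 -0.0671
```

Emit:
apply_moves(
  targets=[
    [[0.0043,0,0],[0,0.07,0]],
    [[0,0,0],[0,0.07,0]],
    [[0,0,0],[0,0,0]],
    [[-0.002,0,0.0139],[0,0,0]],
    [[-0.0014,0,0.01],[0,0,0]],
    [[-0.0014,0,0.01],[0,0,0]],
    [[0,0,0],[0,0,0]],
    [[0,0,0],[0,0,0]],
  ],
)

```text
time_s: 9.93
tcp_pos: [0.4903, -0.3893, 0.1095]
ee_rot: [-3.114, -0.242, -0.219]
ft_force: [-0.1, 0.3, -1.6]
gripper_width: 0.155
finger_force: 42.2
```

```bash
cat > st.py <<'E'
from h import *
o=telemetry.get_obs(); c,s=np.cos(.156),np.sin(.156); r=o['tcp_pos'][:2]-[.4767,-.3264]
print(o['time_s'],'tcp',o['tcp_pos'].round(4),'yaw',round(float(yaw(o)[0]),4),'z',R.from_rotvec(o['ee_rot']).as_matrix()[:,2].round(3),'f',o['ft_force'].round(1),'rack',(c*r[0]+s*r[1]).round(4),(-s*r[0]+c*r[1]).round(4))
E
python3 st.py
```

```text
9.925 tcp [ 0.4903 -0.3893  0.1095] yaw 0.1551 z [ 0.138  0.021 -0.99 ] f [-0.1  0.3 -1.6] rack 0.0037 -0.0643
```

Emit:
apply_moves(
  targets=[
    [[-0.0012,0,0.008],[0,0,0]],
    [[-0.0012,0,0.008],[0,0,0]],
    [[0,0,0],[0,0,0]],
  ],
)

```text
time_s: 10.3
tcp_pos: [0.4891, -0.3887, 0.0921]
ee_rot: [-3.113, -0.241, -0.216]
ft_force: [-0.5, 0.7, -0.6]
gripper_width: 0.154
finger_force: 42.2
```

```bash
python3 st.py
```

```text
10.3 tcp [ 0.4891 -0.3887  0.0921] yaw 0.1546 z [ 0.136  0.023 -0.99 ] f [-0.5  0.7 -0.6] rack 0.0026 -0.0635
```

Freely inside the slot. Lower the rest, then release.

Emit:
apply_moves(
  targets=[
    [[-0.0008,0,0.006],[0,0,0]],
    [[-0.0008,0,0.005],[0,0,0]],
    [[-0.0004,0,0.003],[0,0,0]],
    [[0,0,0],[0,0,0]],
  ],
)

```text
time_s: 10.8
tcp_pos: [0.4896, -0.3891, 0.0787]
ee_rot: [-3.113, -0.242, -0.218]
ft_force: [-0.8, 0.7, -0.8]
gripper_width: 0.151
finger_force: 42.2
```

```bash
python3 st.py
```

```text
10.8 tcp [ 0.4896 -0.3891  0.0787] yaw 0.1549 z [ 0.137  0.022 -0.99 ] f [-0.8  0.7 -0.8] rack 0.003 -0.0639
```

Emit:
apply_moves(
  targets=[
    [[0,0,0],[0,0,0]],
    [[0,0,0],[0,0,0]],
    [[0,0,0],[0,0,0]],
    [[0,0,-0.02],[0,0,0]],
    [[0,0,-0.04],[0,0,0]],
    [[0,0,-0.04],[0,-0.07,0]],
    [[0,0,-0.04],[0,-0.068,0]],
    [[0,0,-0.03],[0,0,0]],
    [[0,0,0],[0,0,0]],
    [[0,0,0],[0,0,0]],
  ],
  fingers=-0.4,
)

```text
time_s: 12.05
tcp_pos: [0.4725, -0.3917, 0.248]
ee_rot: [-3.132, -0.242, -0.003]
ft_force: [0.2, 0.4, -0.5]
gripper_width: 0.298
finger_force: 0.0
```

```bash
python3 st.py; python3 - <<'E'
from h import *
o,im=snap('wrist','w_p2.png')
cv2.imwrite('pics/w_p2c.png',im[100:330,100:500])
E
```

```text
12.05 tcp [ 0.4725 -0.3917  0.248 ] yaw 0.1544 z [ 0.002  0.    -1.   ] f [ 0.2  0.4 -0.5] rack -0.0143 -0.0639
```

View pics/w_p2c.png

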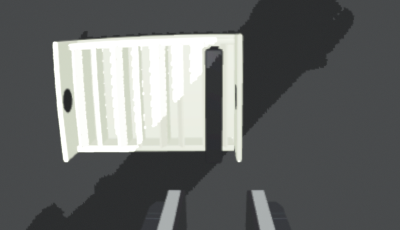

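Emit:
apply_moves(
  targets=[
    [[0.0061,-0.0416,-0.001],[0,0,0]],
    [[0.0061,-0.0416,-0.001],[0,0,0]],
    [[0.0061,-0.0416,-0.001],[0,0,0]],
    [[0.0061,-0.0416,-0.001],[0,0,0]],
    [[0.0061,-0.0416,-0.001],[0,0,0]],
    [[0.0061,-0.0416,-0.001],[0,0,0]],
    [[0.0061,-0.0416,-0.001],[0,0,0]],
    [[0.0061,-0.0416,-0.001],[0,0,0]],
    [[0.0061,-0.0416,-0.001],[0,0,0]],
  ],
)

```text
time_s: 13.22
tcp_pos: [0.4686, -0.0124, 0.256]
ee_rot: [-3.132, -0.242, 0.0]
ft_force: [0.3, -0.5, 0.5]
gripper_width: 0.298
finger_force: 0.0
```

Emit:
apply_moves(
  targets=[
    [[0.0061,-0.0416,-0.001],[0,0,0]],
    [[0.0061,-0.0416,-0.001],[0,0,0]],
    [[0.0061,-0.0416,-0.001],[0,0,0]],
    [[0.0061,-0.0416,-0.001],[0,0,0]],
    [[0.0061,-0.0416,-0.001],[0,0,0]],
    [[0.0061,-0.0416,-0.001],[0,0,0]],
    [[0.0061,-0.0416,-0.001],[0,0,0]],
    [[0.0061,-0.0416,-0.001],[0,0,0]],
    [[0.0061,-0.0416,-0.001],[0,0,0.06]],
    [[0,0,0],[0,0,0]],
    [[0,0,0],[0,0,0]],
    [[0,0,0],[0,0,0]],
  ],
)

```text
time_s: 14.72
tcp_pos: [0.4666, 0.3631, 0.2656]
ee_rot: [3.137, 0.146, 0.002]
ft_force: [0.4, -0.5, -0.1]
gripper_width: 0.301
finger_force: 0.0
```

```bash
python3 st.py; python3 - <<'E'
from h import *
o,im=snap('wrist','w_wait.png')
g=cv2.cvtColor(im,cv2.COLOR_BGR2GRAY); m=(g>120).astype(np.uint8)*255
u=proj('wrist',[[.526,.365,.03]],o)[0]; print(u)
for c in cv2.findContours(m,cv2.RETR_EXTERNAL,cv2.CHAIN_APPROX_NONE)[0]:
    if cv2.contourArea(c)>2000 and cv2.pointPolygonTest(cv2.convexHull(c),tuple(map(float,u)),False)>0:
        for e in(3,5,8): print(e,cv2.approxPolyDP(cv2.convexHull(c),e,True)[:,0].tolist())
p=im[max(0,int(u[1])-105):int(u[1])+105,max(0,int(u[0])-140):int(u[0])+140]; print(max(0,int(u[1])-105),max(0,int(u[0])-140)); cv2.imwrite('pics/w_wait_c.png',cv2.resize(p,None,fx=2.8,fy=2.8,interpolation=cv2.INTER_CUBIC))
E
```

```text
14.725 tcp [0.4666 0.3631 0.2656] yaw 0.0927 z [ 0.002 -0.001 -1.   ] f [ 0.4 -0.5 -0.1] rack 0.0972 0.6827
[318.99436805 148.10580021]
3 [[404, 96], [403, 207], [247, 208], [243, 203], [242, 95]]
5 [[404, 96], [403, 207], [243, 203], [242, 95]]
8 [[404, 96], [403, 207], [243, 203], [242, 95]]
43 178
```

View pics/w_wait_c.png

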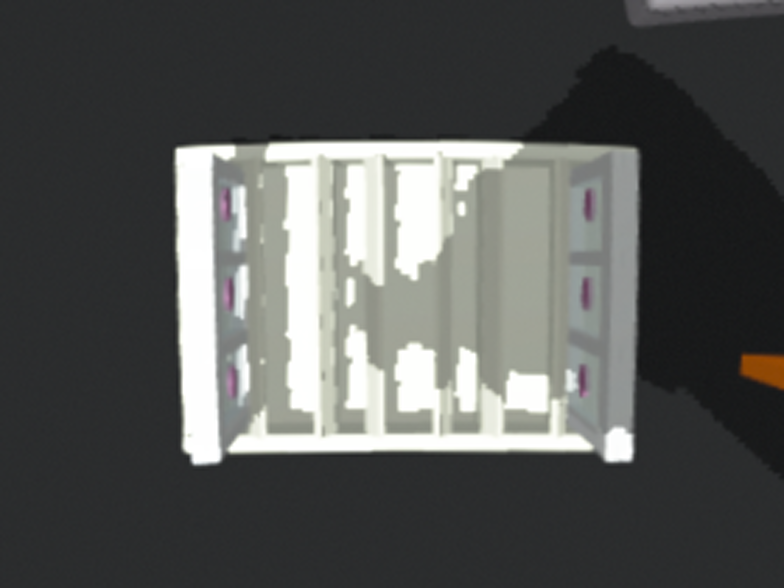

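```bash
python3 - <<'E'
from h import *
o=telemetry.get_obs()
w=onz('wrist',[[395.9,95.9],[405.9,95.9],[404,207.3],[394.5,207.3],[254.1,95.9],[257.3,208.2],[245.9,208.2]],.1,o)[:,:2]
r=w[:4].mean(0); f=(w[0]+w[1])/2-(w[2]+w[3])/2
print('right',r.round(4),np.linalg.norm(f),np.degrees(np.arctan2(f[1],f[0])))
l=w[4]-w[5]; a=np.arctan2(l[1],l[0]); c=(w[4]+w[5])/2+.004*np.array([-np.sin(a),np.cos(a)]); print('left',c.round(4),np.linalg.norm(l),np.degrees(a),np.linalg.norm(w[5]-w[6]))
d=c-r; print('sep',np.linalg.norm(d),np.degrees(np.arctan2(d[1],d[0]))-90,'rack c',(c+r)/2)
for z in (.03,.046):
  print(onz('wrist',[[178+560/2.8,43+435/2.8],[178+250/2.8,43+435/2.8],[178+190/2.8,43+450/2.8]],z,o).round(4)[:,:2].tolist())
# dust plate from p2
q={'tcp_pos':np.array([.4725,-.3917,.248]),'ee_rot':(R.from_euler('z',.1544)*R.from_matrix(np.diag([1.,-1,-1]))).as_rotvec()}
w=onz('wrist',[[314,147],[314,254]],.1,q); print(w.round(4),w.mean(0))
print(plan([c[0],c[1],.16],.092))
E
```

```text
right [0.5329 0.2979] 0.09486358427545763 6.092355062362433
left [0.5202 0.4224] 0.09482047107073038 5.830821850666458 0.009899449386140138
sep 0.12511747069194643 5.8326387957310715 rack c [0.52650859 0.36017949]
[[0.4808, 0.2993], [0.4699, 0.4136], [0.4624, 0.4359]]
[[0.4832, 0.3023], [0.4728, 0.4118], [0.4656, 0.4331]]
[[ 0.5344 -0.3806  0.1   ]
 [ 0.4486 -0.394   0.1   ]] [ 0.49152809 -0.38730602  0.1       ]
(array([ 0.0585, -0.0541,  0.1059]), array([ 0.0012, -0.0018,  0.0007]))
```

Emit:
apply_moves(
  targets=[
    [[0.0295,-0.0271,0],[0,0,0]],
    [[0.0294,-0.0271,0],[0,0,-0.01]],
    [[0,0,0.04],[0,0,0]],
    [[0,0,0.04],[0,0,0]],
    [[0,0,0.03],[0,0,0]],
    [[0,0,0],[0,0,0]],
    [[0,0,0],[0,0,0]],
  ],
)

```text
time_s: 15.65
tcp_pos: [0.5208, 0.4246, 0.1578]
ee_rot: [-3.136, -0.163, -0.006]
ft_force: [0.2, -0.7, 0.3]
gripper_width: 0.296
finger_force: 0.0
```

```bash
python3 - <<'E'
from h import *
print(plan([.5202,.4224,.0735],.103))
E
```

```text
(array([-0.0011,  0.0023,  0.0843]), array([-0.0012, -0.0038,  0.0009]))
```

Emit:
apply_moves(
  targets=[
    [[-0.0006,0.0015,0.03],[0,-0.002,0]],
    [[0,0,0.03],[0,0,0]],
    [[0,0,0.024],[0,0,0]],
    [[0,0,0],[0,0,0]],
    [[0,0,0],[0,0,0]],
  ],
)

```text
time_s: 16.27
tcp_pos: [0.5206, 0.4241, 0.0746]
ee_rot: [-3.135, -0.164, -0.004]
ft_force: [-0.7, -0.1, -1.1]
gripper_width: 0.297
finger_force: 0.0
```

Emit:
apply_moves(
  targets=[
    [[0,0,0],[0,0,0]],
    [[0,0,0],[0,0,0]],
    [[0,0,0],[0,0,0]],
    [[0,0,0],[0,0,0]],
  ],
  fingers=-1,
  newtons=70,
)

```text
time_s: 16.77
tcp_pos: [0.5206, 0.424, 0.0744]
ee_rot: [-3.135, -0.164, -0.005]
ft_force: [0.2, -0.4, 6.6]
gripper_width: 0.079
finger_force: 69.9
```

Emit:
apply_moves(
  targets=[
    [[0,0,-0.002],[0,0,0]],
    [[0,0,-0.006],[0,0,0]],
    [[0,0,-0.01],[0,0,0]],
    [[0,0,0],[0,0,0]],
  ],
)

```text
time_s: 17.27
tcp_pos: [0.52, 0.4236, 0.0915]
ee_rot: [-3.136, -0.164, -0.003]
ft_force: [0.8, 0.3, -0.5]
gripper_width: 0.081
finger_force: 69.1
```

Emit:
apply_moves(
  targets=[
    [[0,0,-0.015],[0,0,0]],
    [[0,0,-0.025],[0,0,0]],
    [[0,0,-0.03],[0,0,0]],
    [[0,0,-0.03],[0,0,0]],
    [[0,0,-0.025],[0,0,0]],
    [[0,0,-0.015],[0,0,0]],
    [[0,0,-0.005],[0,0,0]],
    [[0,0,0],[0,0,0]],
  ],
)

```text
time_s: 18.27
tcp_pos: [0.5193, 0.4227, 0.2348]
ee_rot: [3.137, 0.165, -0.001]
ft_force: [-0.8, -0.1, -1.5]
gripper_width: 0.081
finger_force: 69.0
```

Emit:
apply_moves(
  targets=[
    [[0.0026,0.0082,0],[0,0,0]],
    [[0.0064,0.02,0],[0,0,0]],
    [[0.0096,0.03,0],[0,0,0]],
    [[0.0112,0.035,0],[0,0,0]],
    [[0.0112,0.035,0],[0,0,0]],
    [[0.0112,0.035,0],[0,0,0]],
    [[0.0112,0.035,0],[0,0,0]],
    [[0.0112,0.035,0],[0,0,0]],
    [[0.0112,0.035,0],[0,0,0]],
    [[0.0112,0.035,0],[0,0,0]],
    [[0.0112,0.035,0],[0,0,0]],
    [[0.009,0.028,0],[0,0,-0.004]],
  ],
)

```text
time_s: 19.77
tcp_pos: [0.6748, 0.0664, 0.2346]
ee_rot: [3.135, 0.165, -0.001]
ft_force: [0.3, -0.4, -0.7]
gripper_width: 0.078
finger_force: 68.9
```

Emit:
apply_moves(
  targets=[
    [[0.0058,0.018,0],[0,0,0]],
    [[0.0032,0.01,0],[0,0,0]],
    [[0,0,0],[0,0,0]],
    [[0,0,0],[0,0,0]],
    [[0,0,0],[0,0,0]],
  ],
)

```text
time_s: 20.4
tcp_pos: [0.686, 0.0458, 0.2355]
ee_rot: [-3.136, -0.174, -0.0]
ft_force: [0.1, 0.0, -1.4]
gripper_width: 0.078
finger_force: 68.9
```

```bash
python3 - <<'E'
from h import *
print(plan([.6858,.0445,.15],.108))
o,im=snap('wrist','w_c1.png'); print(o['tcp_pos'],yaw(o))
p=im[60:300,200:440]; cv2.imwrite('pics/w_c1c.png',cv2.resize(p,None,fx=2.5,fy=2.5,interpolation=cv2.INTER_CUBIC))
E
```

```text
(array([-0.0004,  0.0013,  0.0855]), array([-0.0005, -0.0001,  0.0031]))
[0.68600168 0.04576557 0.23546558] (np.float64(0.11106467622605834), np.float64(-0.9999998586924053))
```

View pics/w_c1c.png

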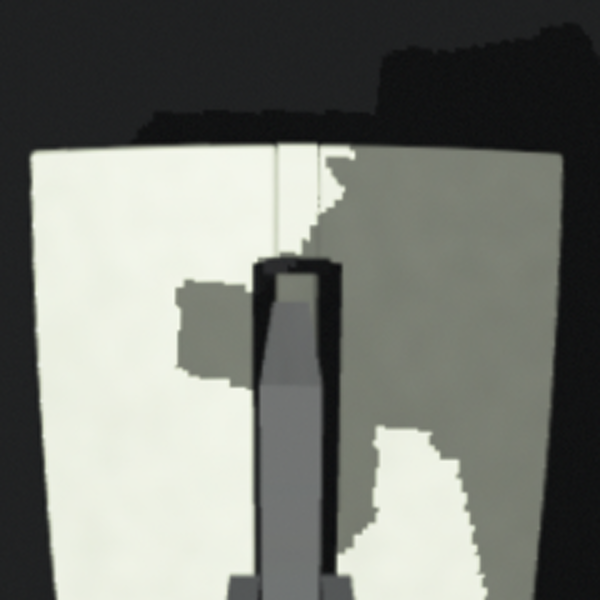

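```bash
python3 - <<'E'
from h import *
o={'tcp_pos':np.array([.68600,.04577,.23547]),'ee_rot':(R.from_euler('z',.1110)*R.from_matrix(np.diag([1.,-1,-1]))).as_rotvec()}
M=R.from_rotvec(o['ee_rot']).inv()
for uv,z in (([316,214],.2355+.0256),([316.4,181.2],.2355-.0664)):
    print(M.apply(onz('wrist',[uv],z,o)[0]-o['tcp_pos']).round(4))
# slot lip far end and body positions: lip black far edge row 60+258/2.5
for row in (258,270): print(onz('wrist',[[200+297/2.5,60+row/2.5]],.128,o).round(4), 'exp center +.0495/.0525:',.6858+.0525*np.cos(.108))
E
```

```text
[ 0.0471 -0.     -0.0256]
[0.0462 0.0003 0.0664]
[[0.7392 0.0497 0.128 ]] exp center +.0495/.0525: 0.7379941174912745
[[0.7359 0.0493 0.128 ]] exp center +.0495/.0525: 0.7379941174912745
```

Emit:
apply_moves(
  targets=[
    [[-0.0003,0.0013,0.01],[0,0,0.002]],
    [[0,0,0.02],[0,0,0]],
    [[0,0,0.015],[0,0,0]],
    [[0,0,0.01],[0,0,0]],
    [[0,0,0],[0,0,0]],
  ],
)

```text
time_s: 21.08
tcp_pos: [0.6853, 0.0428, 0.1785]
ee_rot: [-3.137, -0.168, 0.004]
ft_force: [-1.1, -0.0, -1.0]
gripper_width: 0.077
finger_force: 69.4
```

```bash
python3 - <<'E'
from h import *
o=telemetry.get_obs();print(o['ft_force'],plan([.6858,.0445,.1364],.108))
E
```

```text
[-1.06377221 -0.03133149 -0.99343716] (array([ 0.0008, -0.0017,  0.0421]), array([-0.0002,  0.0027, -0.0009]))
```

Emit:
apply_moves(
  targets=[
    [[0,-0.0005,0.008],[0,0,0]],
    [[0,0,0.008],[0,0,0]],
    [[0,0,0],[0,0,0]],
  ],
)

```text
time_s: 21.45
tcp_pos: [0.6856, 0.0431, 0.1633]
ee_rot: [3.137, 0.168, -0.003]
ft_force: [-0.1, 0.4, -0.2]
gripper_width: 0.076
finger_force: 69.4
```

Emit:
apply_moves(
  targets=[
    [[0,0,0.007],[0,0,0]],
    [[0,0,0.007],[0,0,0]],
    [[0,0,0.004],[0,0,0]],
    [[0,0,0],[0,0,0]],
  ],
)

```text
time_s: 21.95
tcp_pos: [0.6858, 0.0433, 0.1457]
ee_rot: [3.137, 0.168, -0.001]
ft_force: [0.5, 0.2, -0.6]
gripper_width: 0.077
finger_force: 69.4
```

Emit:
apply_moves(
  targets=[
    [[0,0,0.004],[0,0,0]],
    [[0,0,0.003],[0,0,0]],
    [[0,0,0.002],[0,0,0]],
    [[0,0,0],[0,0,0]],
  ],
)

```text
time_s: 22.45
tcp_pos: [0.686, 0.0433, 0.137]
ee_rot: [3.137, 0.168, -0.001]
ft_force: [-0.3, 0.2, -0.8]
gripper_width: 0.075
finger_force: 69.4
```

Emit:
apply_moves(
  targets=[
    [[0,0,0],[0,0,0]],
    [[0,0,0],[0,0,0]],
    [[0,0,0],[0,0,0]],
    [[0,0,-0.02],[0,0,0]],
    [[0,0,-0.04],[0,0,0]],
    [[0,0,-0.045],[0,0,0]],
    [[0,0,-0.04],[0,0,0]],
  ],
  fingers=-0.4,
)

```text
time_s: 23.32
tcp_pos: [0.6865, 0.0437, 0.286]
ee_rot: [-3.137, -0.168, -0.005]
ft_force: [1.7, 0.8, -0.3]
gripper_width: 0.298
finger_force: 0.0
```

Emit:
apply_moves(
  targets=[
    [[-0.0327,0.0044,0],[0,0,0]],
    [[-0.0327,0.0044,0],[0,0,0]],
    [[-0.0327,0.0044,0],[0,0,0]],
    [[-0.0327,0.0044,0],[0,0,0]],
    [[-0.0327,0.0044,0],[0,0,0]],
    [[-0.0327,0.0044,0],[0,0,0]],
    [[-0.0327,0.0044,0],[0,0,0]],
    [[-0.0327,0.0044,0],[0,0,0]],
    [[0,0,0],[0,0,0.12]],
    [[0,0,0],[0,0,0.117]],
    [[0,0,0],[0,0,0]],
    [[0,0,0],[0,0,0]],
  ],
  fingers=-1,
)

```text
time_s: 24.82
tcp_pos: [0.43, -0.0193, 0.283]
ee_rot: [3.135, -0.201, 0.002]
ft_force: [0.6, 0.5, -0.4]
gripper_width: 0.002
finger_force: 0.0
```

```bash
python3 - <<'E'
from h import *
o,im=snap('wrist','w_fs.png'); print(o['tcp_pos'],yaw(o))
u=proj('wrist',[[.433,-.017,.03],[.483,-.023,.065]],o); print(u)
snap('top','top1.png'); snap('scene','scene1.png')
a=cv2.resize(im[20:320,170:470],(560,560)); sc=cv2.imread('pics/scene1.png'); s=cv2.resize(sc[220:360,205:345],(240,240)); s2=cv2.resize(cv2.imread('pics/top1.png')[120:330,240:400],(240,315)); 
out=np.zeros((560,800,3),np.uint8); out[:,:560]=a; out[:240,560:]=s; out[245:560,560:]=s2; cv2.imwrite('pics/fs_c.png',out)
E
```

```text
[ 0.43002976 -0.01930695  0.28297051] (np.float64(-0.1280270777848866), np.float64(-0.9999992747148136))
[[313.1304369  200.09639837]
 [312.42346785 155.1095074 ]]
```

View pics/fs_c.png

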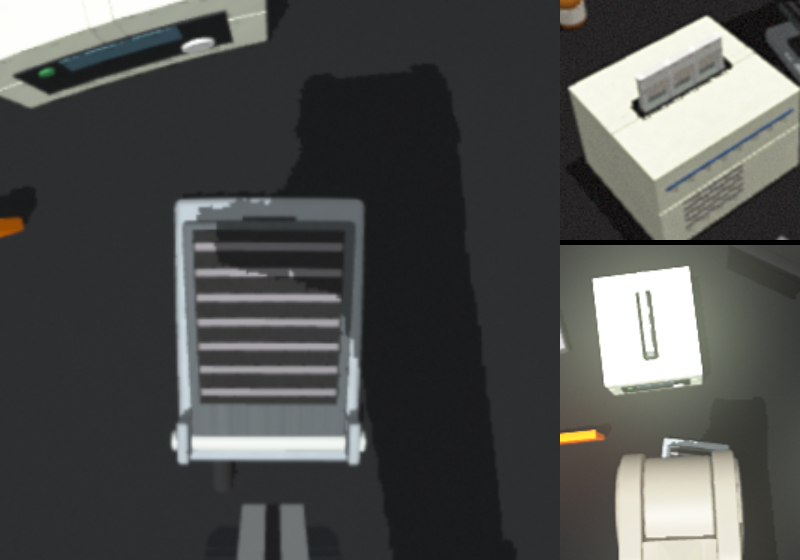

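```bash
python3 - <<'E'
from h import *
o=telemetry.get_obs()
f=lambda x,y:[170+x/1.867,20+y/1.867]
h=onz('wrist',[f(268.5,443)],.038,o)[0]; t=onz('wrist',[f(268.5,226)],.066,o)[0]; fr=onz('wrist',[f(268.5,200)],.03,o)[0]
for z in(.0,.03): 
  b=onz('wrist',[f(176,201),f(363,201)],z,o); print('front w',z,np.linalg.norm(b[0]-b[1]),b.mean(0),np.degrees(np.arctan2(b[1,1]-b[0,1],b[1,0]-b[0,0]))+90)
print('hinge',h,'toe',t,np.linalg.norm((t-h)[:2]),'front',fr,np.linalg.norm((fr-h)[:2]))
y=np.arctan2(t[1]-h[1],t[0]-h[0]); print('yaw',y)
p=h[:2]+.112*np.array([np.cos(y),np.sin(y)]); print('pad',p, plan([p[0],p[1],.08]))
# earlier top-view base
E
```

```text
front w 0.0 0.1132818472145034 [ 0.51085303 -0.02838302  0.        ] -7.405967762581199
front w 0.03 0.10527630030943635 [ 0.51018612 -0.02839439  0.03      ] -7.405967762581213
hinge [ 0.37095326 -0.00975442  0.038     ] toe [ 0.49598123 -0.02617667  0.066     ] 0.1261018805283839 front [ 0.51009744 -0.02784091  0.03      ] 0.14031473432915656
yaw -0.13060098580885837
pad [ 0.48199944 -0.02434018] (array([ 0.0523, -0.0018,  0.2024]), array([-0.    , -0.0001,  0.    ]))
```

Emit:
apply_moves(
  targets=[
    [[0.026,-0.0009,0.03],[0,0,0]],
    [[0.0263,-0.0009,0.045],[0,0,0]],
    [[0,0,0.045],[0,0,0]],
    [[0,0,0.045],[0,0,0]],
    [[0,0,0.035],[0,0,0]],
    [[0,0,0.008],[0,0,0]],
    [[0,0,0],[0,0,0]],
    [[0,0,0],[0,0,0]],
  ],
)

```text
time_s: 25.98
tcp_pos: [0.4833, -0.0246, 0.0758]
ee_rot: [3.135, -0.204, 0.005]
ft_force: [1.3, 0.5, -0.5]
gripper_width: -0.001
finger_force: 0.0
```

Emit:
apply_moves(
  targets=[
    [[0,0,0.006],[0,0,0]],
    [[0,0,0.006],[0,0,0]],
    [[0,0,0.006],[0,0,0]],
    [[0,0,0.006],[0,0,0]],
    [[0,0,0.004],[0,0,0]],
  ],
)

```text
time_s: 26.6
tcp_pos: [0.4868, -0.0251, 0.0488]
ee_rot: [3.134, -0.205, 0.015]
ft_force: [2.0, -2.0, 13.1]
gripper_width: 0.002
finger_force: 6.4
```

Emit:
apply_moves(
  targets=[
    [[0,0,0.004],[0,0,0]],
    [[0,0,0.003],[0,0,0]],
    [[0,0,0.003],[0,0,0]],
    [[0,0,0],[0,0,0]],
  ],
)

```text
time_s: 27.1
tcp_pos: [0.4875, -0.0252, 0.0422]
ee_rot: [3.132, -0.205, 0.015]
ft_force: [-6.4, -1.6, 41.1]
gripper_width: 0.001
finger_force: 21.0
```

Emit:
apply_moves(
  targets=[
    [[0,0,-0.001],[0,0,0]],
    [[0,0,0],[0,0,0]],
    [[0,0,0],[0,0,0]],
    [[0,0,0],[0,0,0]],
    [[0,0,0],[0,0,0]],
    [[0,0,0],[0,0,0]],
    [[0,0,0],[0,0,0]],
    [[0,0,0],[0,0,0]],
  ],
)

```text
time_s: 28.1
tcp_pos: [0.4874, -0.0252, 0.0424]
ee_rot: [3.133, -0.205, 0.016]
ft_force: [-3.4, -2.5, 32.6]
gripper_width: 0.0
finger_force: 16.7
```

Emit:
apply_moves(
  targets=[
    [[0,0,-0.008],[0,0,0]],
    [[0,0,-0.01],[0,0,0]],
    [[0,0,-0.015],[0,0,0]],
    [[0,0,-0.03],[0,0,0]],
    [[0,0,-0.04],[0,0,0]],
    [[0,0,-0.045],[0,0,0]],
    [[0,0,-0.045],[0,0,0]],
    [[0,0,-0.04],[0,0,0]],
    [[0,0,-0.02],[0,0,0]],
    [[0,0,0],[0,0,-0.12]],
    [[0,0,0],[0,0,-0.117]],
    [[0,0,0],[0,0,0]],
  ],
  fingers=-0.4,
)

```text
time_s: 29.6
tcp_pos: [0.4817, -0.0246, 0.2901]
ee_rot: [3.137, 0.166, -0.0]
ft_force: [0.7, -0.2, 0.3]
gripper_width: 0.3
finger_force: 0.0
```

```bash
python3 - <<'E'
from h import *
o=telemetry.get_obs();print(yaw(o),o['tcp_pos'],plan([.6862,.0440,.29],.108))
E
```

```text
(np.float64(0.10548277629421232), np.float64(-0.9999999625941094)) [ 0.48167448 -0.02462984  0.29011489] (array([ 2.106e-01, -4.670e-02,  1.000e-04]), array([ 0.0002,  0.0002, -0.0025]))
```

Emit:
apply_moves(
  targets=[
    [[0.0351,-0.0078,0],[0,0,0]],
    [[0.0351,-0.0078,0],[0,0,0]],
    [[0.0351,-0.0078,0],[0,0,0]],
    [[0.0351,-0.0078,0],[0,0,0]],
    [[0.0351,-0.0078,0],[0,0,0]],
    [[0.0351,-0.0078,0],[0,0,-0.0025]],
    [[0,0,0],[0,0,0]],
    [[0,0,0.04],[0,0,0]],
    [[0,0,0.04],[0,0,0]],
    [[0,0,0.03],[0,0,0]],
    [[0,0,0],[0,0,0]],
    [[0,0,0],[0,0,0]],
  ],
)

```text
time_s: 31.1
tcp_pos: [0.6868, 0.0444, 0.1819]
ee_rot: [3.137, 0.17, 0.003]
ft_force: [-0.7, 1.1, 1.1]
gripper_width: 0.3
finger_force: 0.0
```

```bash
python3 - <<'E'
from h import *
o=telemetry.get_obs();print(yaw(o),o['tcp_pos'],plan([.6862,.0440,.1375],.108))
E
```

```text
(np.float64(0.10845202651946392), np.float64(-0.9999978731463127)) [0.68679665 0.04437323 0.18189584] (array([-0.0007,  0.0003,  0.0444]), array([ 0.0001, -0.0021,  0.0005]))
```

Emit:
apply_moves(
  targets=[
    [[-0.0004,0.0002,0.025],[0,0,0]],
    [[0,0,0.019],[0,0,0]],
    [[0,0,0],[0,0,0]],
    [[0,0,0],[0,0,0]],
  ],
)

```text
time_s: 31.6
tcp_pos: [0.6866, 0.0444, 0.1373]
ee_rot: [-3.137, -0.171, -0.002]
ft_force: [1.3, 0.4, -0.6]
gripper_width: 0.301
finger_force: 0.0
```

Emit:
apply_moves(
  targets=[
    [[0,0,0],[0,0,0]],
    [[0,0,0],[0,0,0]],
    [[0,0,0],[0,0,0]],
    [[0,0,0],[0,0,0]],
  ],
  fingers=-1,
  newtons=70,
)

```text
time_s: 32.1
tcp_pos: [0.6869, 0.0442, 0.1376]
ee_rot: [3.137, 0.171, 0.004]
ft_force: [-0.3, -0.6, 5.2]
gripper_width: 0.079
finger_force: 70.0
```

Emit:
apply_moves(
  targets=[
    [[0,0,-0.002],[0,0,0]],
    [[0,0,-0.006],[0,0,0]],
    [[0,0,-0.01],[0,0,0]],
    [[0,0,0],[0,0,0]],
  ],
)

```text
time_s: 32.6
tcp_pos: [0.6866, 0.0445, 0.1555]
ee_rot: [-3.137, -0.172, -0.003]
ft_force: [-0.2, -0.7, -1.3]
gripper_width: 0.074
finger_force: 69.2
```

Emit:
apply_moves(
  targets=[
    [[0,0,-0.015],[0,0,0]],
    [[0,0,-0.025],[0,0,0]],
    [[0,0,-0.025],[0,0,0]],
    [[0,0,-0.015],[0,0,0]],
    [[0,0,-0.005],[0,0,0]],
  ],
)

```text
time_s: 33.22
tcp_pos: [0.6863, 0.0444, 0.2406]
ee_rot: [-3.137, -0.172, -0.003]
ft_force: [-0.2, -0.6, -0.2]
gripper_width: 0.082
finger_force: 69.2
```

Emit:
apply_moves(
  targets=[
    [[-0.0065,0.0073,0],[0,0,0]],
    [[-0.013,0.0146,0],[0,0,0]],
    [[-0.0195,0.022,0],[0,0,0]],
    [[-0.0217,0.0244,0],[0,0,0]],
    [[-0.0217,0.0244,0],[0,0,0]],
    [[-0.0217,0.0244,0],[0,0,0]],
    [[-0.0217,0.0244,0],[0,0,0]],
    [[-0.0217,0.0244,0],[0,0,0]],
    [[-0.0217,0.0244,0],[0,0,0]],
    [[-0.0217,0.0244,0],[0,0,0]],
    [[-0.0217,0.0244,0],[0,0,0]],
  ],
)

```text
time_s: 34.6
tcp_pos: [0.498, -0.2186, 0.2384]
ee_rot: [3.137, 0.169, -0.003]
ft_force: [0.1, -0.4, -1.2]
gripper_width: 0.079
finger_force: 69.2
```

Emit:
apply_moves(
  targets=[
    [[-0.0195,0.022,0],[0,0,0]],
    [[-0.013,0.0146,0],[0,0,0]],
    [[-0.0065,0.0073,0],[0,0,-0.024]],
    [[0,0,0],[0,0,-0.023]],
    [[0,0,0],[0,0,0]],
    [[0,0,0],[0,0,0]],
    [[0,0,0],[0,0,0]],
  ],
)

```text
time_s: 35.48
tcp_pos: [0.4669, -0.2641, 0.2393]
ee_rot: [-3.132, -0.247, -0.0]
ft_force: [-0.2, 0.2, -0.8]
gripper_width: 0.079
finger_force: 69.2
```

```bash
python3 - <<'E'
from h import *
o,im=snap('wrist','w_d1.png');print(yaw(o),o['tcp_pos'],o['ft_force'],plan([.4669,-.2642,.13],.156,o))
p=im[60:300,180:460]; cv2.imwrite('pics/w_d1c.png',cv2.resize(p,None,fx=2.5,fy=2.5,interpolation=cv2.INTER_CUBIC))
E
```

```text
(np.float64(0.15715983510408238), np.float64(-0.9999999918432154)) [ 0.46692535 -0.26412105  0.23925543] [-0.23086051  0.17033789 -0.75150284] (array([-0.000e+00,  1.000e-04,  1.093e-01]), array([-0.0001, -0.0001,  0.0012]))
```

View pics/w_d1c.png

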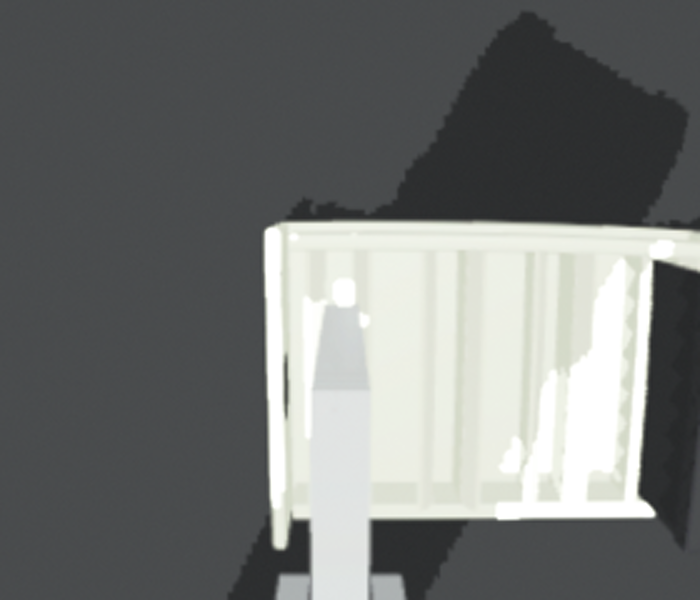

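Emit:
apply_moves(
  targets=[
    [[0,0,0.015],[0,0,0]],
    [[0,0,0.03],[0,0,0]],
    [[0,0,0.03],[0,0,0]],
    [[0,0,0.025],[0,0,0]],
    [[0,0,0.014],[0,0,0]],
    [[0,0,0.008],[0,0,0]],
    [[0,0,0],[0,0,0]],
    [[0,0,0],[0,0,0]],
  ],
)

```text
time_s: 36.52
tcp_pos: [0.4674, -0.2649, 0.1181]
ee_rot: [3.131, 0.245, 0.002]
ft_force: [-0.2, -0.0, -0.8]
gripper_width: 0.081
finger_force: 69.2
```

```bash
python3 st.py
```

```text
36.525 tcp [ 0.4674 -0.2649  0.1181] yaw 0.1563 z [ 0.002 -0.001 -1.   ] f [-0.2 -0.  -0.8] rack 0.0004 0.0622
```

Emit:
apply_moves(
  targets=[
    [[0,0,0.008],[0,0,0]],
    [[0,0,0.008],[0,0,0]],
    [[0,0,0.006],[0,0,0]],
    [[0,0,0],[0,0,0]],
  ],
)

```text
time_s: 37.02
tcp_pos: [0.4662, -0.2643, 0.0945]
ee_rot: [-3.131, -0.245, 0.002]
ft_force: [0.1, 0.3, -0.7]
gripper_width: 0.079
finger_force: 69.2
```

Emit:
apply_moves(
  targets=[
    [[0,0,0.007],[0,0,0]],
    [[0,0,0.006],[0,0,0]],
    [[0,0,0.0045],[0,0,0]],
    [[0,0,0.0025],[0,0,0]],
    [[0,0,0],[0,0,0]],
  ],
)

```text
time_s: 37.65
tcp_pos: [0.4665, -0.2646, 0.0756]
ee_rot: [3.132, 0.245, -0.001]
ft_force: [-2.1, -0.4, 3.5]
gripper_width: 0.083
finger_force: 69.7
```

Emit:
apply_moves(
  targets=[
    [[0,0,0],[0,0,0]],
    [[0,0,0],[0,0,0]],
    [[0,0,0],[0,0,0]],
    [[0,0,-0.02],[0,0,0]],
    [[0,0,-0.04],[0,0,0]],
    [[0,0,-0.045],[0,0,0]],
    [[0,0,-0.045],[0,0,0]],
    [[0,0,-0.02],[0,0,0]],
  ],
  fingers=-0.4,
)

```text
time_s: 38.65
tcp_pos: [0.468, -0.265, 0.2483]
ee_rot: [3.129, 0.245, 0.006]
ft_force: [-0.2, 0.5, -0.8]
gripper_width: 0.3
finger_force: 0.0
```

Emit:
apply_moves(
  targets=[
    [[0.0109,-0.039,0],[0,0,0]],
    [[0.0109,-0.039,0],[0,0,0]],
    [[0.0109,-0.039,0],[0,0,0]],
    [[0.0109,-0.039,0],[0,0,0]],
    [[0.0109,-0.039,0],[0,0,0]],
    [[0.0109,-0.039,0],[0,0,0]],
    [[0.0109,-0.039,0],[0,0,0]],
    [[0.0109,-0.039,0],[0,0,0]],
    [[0.0109,-0.039,0],[0,0,0]],
    [[0.0109,-0.039,0],[0,0,0]],
    [[0.0109,-0.039,0],[0,0,0]],
    [[0.0109,-0.039,0],[0,0,0]],
  ],
)

```text
time_s: 40.15
tcp_pos: [0.5232, 0.2192, 0.2452]
ee_rot: [3.132, 0.245, 0.0]
ft_force: [-0.2, -0.4, -0.4]
gripper_width: 0.301
finger_force: 0.0
```

Emit:
apply_moves(
  targets=[
    [[0.0109,-0.039,0],[0,0,0]],
    [[0.0109,-0.039,0],[0,0,0.052]],
    [[0,0,0.04],[0,0,0]],
    [[0,0,0.04],[0,0,0]],
    [[0,0,0],[0,0,0]],
    [[0,0,0],[0,0,0]],
  ],
)

```text
time_s: 40.9
tcp_pos: [0.5331, 0.2992, 0.1667]
ee_rot: [-3.136, -0.163, -0.003]
ft_force: [0.1, 0.7, 2.0]
gripper_width: 0.301
finger_force: 0.0
```

```bash
python3 - <<'E'
from h import *
o=telemetry.get_obs();print(yaw(o),o['tcp_pos'],o['ft_force'],plan([.5329,.2984,.0740],.104,o))
E
```

```text
(np.float64(0.10412746734878375), np.float64(-0.9999977041493413)) [0.53314356 0.29918036 0.16672214] [0.14531721 0.69625777 2.02949539] (array([-0.0005,  0.0009,  0.0927]), array([-0.0012, -0.0018,  0.0001]))
```

Emit:
apply_moves(
  targets=[
    [[-0.0003,0.0007,0.03],[0,0,0]],
    [[0,0,0.035],[0,0,0]],
    [[0,0,0.0275],[0,0,0]],
    [[0,0,0],[0,0,0]],
    [[0,0,0],[0,0,0]],
  ],
)

```text
time_s: 41.52
tcp_pos: [0.5337, 0.299, 0.0751]
ee_rot: [-3.135, -0.163, -0.005]
ft_force: [-0.6, 0.0, 0.3]
gripper_width: 0.301
finger_force: 0.0
```

Emit:
apply_moves(
  targets=[
    [[0,0,0],[0,0,0]],
    [[0,0,0],[0,0,0]],
    [[0,0,0],[0,0,0]],
    [[0,0,0],[0,0,0]],
  ],
  fingers=-1,
  newtons=70,
)

```text
time_s: 42.02
tcp_pos: [0.5336, 0.2987, 0.075]
ee_rot: [-3.136, -0.163, -0.006]
ft_force: [-0.1, 0.0, 7.5]
gripper_width: 0.077
finger_force: 69.7
```

Emit:
apply_moves(
  targets=[
    [[0,0,-0.002],[0,0,0]],
    [[0,0,-0.006],[0,0,0]],
    [[0,0,-0.01],[0,0,0]],
    [[0,0,-0.018],[0,0,0]],
    [[0,0,-0.025],[0,0,0]],
    [[0,0,-0.03],[0,0,0]],
    [[0,0,-0.03],[0,0,0]],
    [[0,0,-0.025],[0,0,0]],
    [[0,0,-0.012],[0,0,0]],
    [[0,0,-0.004],[0,0,0]],
    [[0,0,0],[0,0,0]],
  ],
)

```text
time_s: 43.4
tcp_pos: [0.5319, 0.2975, 0.2342]
ee_rot: [3.137, 0.164, -0.001]
ft_force: [-1.3, 0.7, -1.5]
gripper_width: 0.083
finger_force: 68.6
```

```bash
python3 - <<'E'
from h import *
o=telemetry.get_obs();print(yaw(o),o['tcp_pos'],o['ft_force'],plan([.6858,.0443,.235],.108,o))
E
```

```text
(np.float64(0.10440342261408106), np.float64(-0.9999995439650026)) [0.53190642 0.29751754 0.23424619] [-1.31864629  0.70896389 -1.48477807] (array([ 0.1267,  0.2679, -0.0007]), array([ 0.0005,  0.0008, -0.0036]))
```

Emit:
apply_moves(
  targets=[
    [[0.0044,0.0093,0],[0,0,0]],
    [[0.0088,0.0187,0],[0,0,0]],
    [[0.0133,0.028,0],[0,0,0]],
    [[0.0147,0.0312,0],[0,0,0]],
    [[0.0147,0.0312,0],[0,0,0]],
    [[0.0147,0.0312,0],[0,0,0]],
    [[0.0147,0.0312,0],[0,0,0]],
    [[0.0147,0.0311,0],[0,0,0]],
    [[0.0133,0.028,0],[0,0,0]],
    [[0.0088,0.0187,0],[0,0,0]],
    [[0.0045,0.0093,0],[0,0,-0.0036]],
    [[0,0,0],[0,0,0]],
  ],
)

```text
time_s: 44.9
tcp_pos: [0.686, 0.0442, 0.2345]
ee_rot: [-3.137, -0.169, 0.001]
ft_force: [-0.0, 0.3, -1.8]
gripper_width: 0.078
finger_force: 68.6
```

Emit:
apply_moves(
  targets=[
    [[0,0,0],[0,0,0]],
    [[0,0,0],[0,0,0]],
  ],
)

```text
time_s: 45.15
tcp_pos: [0.6855, 0.0461, 0.235]
ee_rot: [-3.136, -0.173, -0.0]
ft_force: [0.5, -0.0, -0.8]
gripper_width: 0.08
finger_force: 68.6
```

```bash
python3 - <<'E'
from h import *
print(plan([.6858,.0443,.15],.108))
o,im=snap('wrist','w_c4.png'); print(o['tcp_pos'],yaw(o))
g=cv2.cvtColor(im,cv2.COLOR_BGR2GRAY)
# profile rows: plate/lip edges
for r in (200,):
    d=np.diff(g[r].astype(int)); i=[(int(k),int(d[k])) for k in range(280,350) if abs(d[k])>18]; print(r,i)
d=np.diff(g[:,316].astype(int)); print([(int(k),int(d[k])) for k in range(140,240) if abs(d[k])>10])
p=im[60:300,200:440]; cv2.imwrite('pics/w_c4c.png',cv2.resize(p,None,fx=2.5,fy=2.5,interpolation=cv2.INTER_CUBIC))
E
```

```text
(array([0.0001, 0.0019, 0.085 ]), array([-0.0004, -0.0001,  0.0022]))
[0.6855293  0.0461239  0.23503132] (np.float64(0.11024550751748798), np.float64(-0.9999999197049366))
200 [(300, -30), (301, -51), (305, 44), (306, 23), (326, -36), (327, -27), (335, 31), (336, 53)]
[(159, -28), (160, -84), (161, -45), (162, -40), (165, -13), (167, 22), (168, 67), (169, 12)]
```

View pics/w_c4c.png

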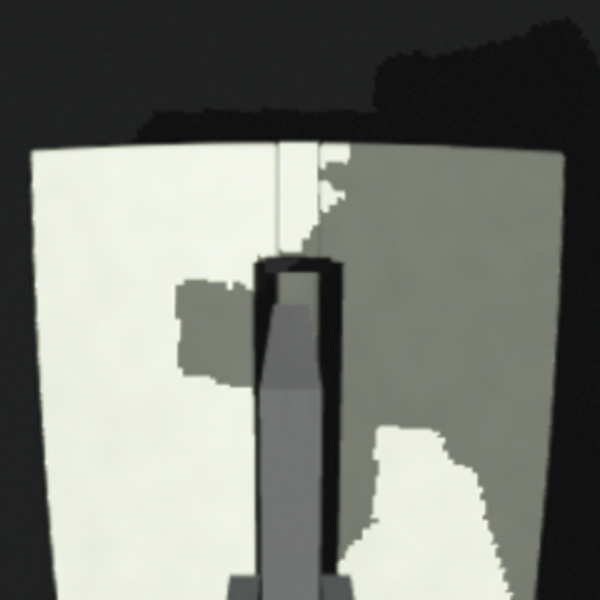

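Emit:
apply_moves(
  targets=[
    [[0.0002,0.0013,0.01],[0,0,0.002]],
    [[0,0,0.02],[0,0,0]],
    [[0,0,0.015],[0,0,0]],
    [[0,0,0.01],[0,0,0]],
    [[0,0,0.008],[0,0,0]],
    [[0,0,0],[0,0,0]],
    [[0,0,0],[0,0,0]],
  ],
)

```text
time_s: 46.08
tcp_pos: [0.6867, 0.0434, 0.1723]
ee_rot: [-3.137, -0.166, -0.002]
ft_force: [-0.1, 0.0, -0.7]
gripper_width: 0.081
finger_force: 68.7
```

Emit:
apply_moves(
  targets=[
    [[0,0,0.008],[0,0,0]],
    [[0,0,0.007],[0,0,0]],
    [[0,0,0.006],[0,0,0]],
    [[0,0,0],[0,0,0]],
  ],
)

```text
time_s: 46.58
tcp_pos: [0.6858, 0.0431, 0.1498]
ee_rot: [3.137, 0.166, -0.002]
ft_force: [-0.3, -0.4, -2.2]
gripper_width: 0.077
finger_force: 68.7
```

Emit:
apply_moves(
  targets=[
    [[0,0,0.005],[0,0,0]],
    [[0,0,0.004],[0,0,0]],
    [[0,0,0.003],[0,0,0]],
    [[0,0,0],[0,0,0]],
  ],
)

```text
time_s: 47.08
tcp_pos: [0.6862, 0.0432, 0.1384]
ee_rot: [3.137, 0.166, -0.001]
ft_force: [-0.2, -0.4, -1.6]
gripper_width: 0.078
finger_force: 68.7
```

Emit:
apply_moves(
  targets=[
    [[0,0,0.001],[0,0,0]],
    [[0,0,0],[0,0,0]],
  ],
)

```text
time_s: 47.32
tcp_pos: [0.6864, 0.0433, 0.1378]
ee_rot: [-3.137, -0.166, -0.0]
ft_force: [0.7, -0.9, -1.3]
gripper_width: 0.082
finger_force: 68.7
```

Emit:
apply_moves(
  targets=[
    [[0,0,0],[0,0,0]],
    [[0,0,0],[0,0,0]],
    [[0,0,0],[0,0,0]],
    [[0,0,-0.02],[0,0,0]],
    [[0,0,-0.04],[0,0,0]],
    [[0,0,-0.045],[0,0,0]],
    [[0,0,-0.04],[0,0,0]],
  ],
  fingers=-0.4,
)

```text
time_s: 48.2
tcp_pos: [0.6867, 0.0437, 0.2864]
ee_rot: [-3.137, -0.167, -0.005]
ft_force: [0.4, 0.2, -0.7]
gripper_width: 0.302
finger_force: 0.0
```

Emit:
apply_moves(
  targets=[
    [[-0.0327,0.0044,0],[0,0,0]],
    [[-0.0327,0.0044,0],[0,0,0]],
    [[-0.0327,0.0044,0],[0,0,0]],
    [[-0.0327,0.0044,0],[0,0,0]],
    [[-0.0327,0.0044,0],[0,0,0]],
    [[-0.0327,0.0044,0],[0,0,0]],
    [[-0.0327,0.0044,0],[0,0,0]],
    [[-0.0327,0.0044,0],[0,0,0]],
    [[0,0,0],[0,0,0.12]],
    [[0,0,0],[0,0,0.117]],
    [[0,0,0],[0,0,0]],
    [[0,0,0],[0,0,0]],
  ],
  fingers=-1,
)

```text
time_s: 49.7
tcp_pos: [0.4302, -0.0191, 0.2834]
ee_rot: [3.135, -0.202, 0.002]
ft_force: [0.3, -0.6, 0.8]
gripper_width: -0.002
finger_force: 0.0
```

```bash
python3 - <<'E'
from h import *
o,im=snap('wrist','w_fs2.png'); print(o['tcp_pos'],yaw(o))
snap('scene','scene2.png')
a=cv2.resize(im[20:320,170:470],(560,560)); sc=cv2.imread('pics/scene2.png'); s=cv2.resize(sc[220:360,205:345],(240,240)); s2=cv2.resize(sc[130:310,200:440],(240,180))
out=np.zeros((560,800,3),np.uint8); out[:,:560]=a; out[:240,560:]=s; out[245:425,560:]=s2; cv2.imwrite('pics/fs2_c.png',out)
E
```

```text
[ 0.43019888 -0.01905052  0.28339882] (np.float64(-0.1287585200212146), np.float64(-0.9999993872912953))
```

View pics/fs2_c.png

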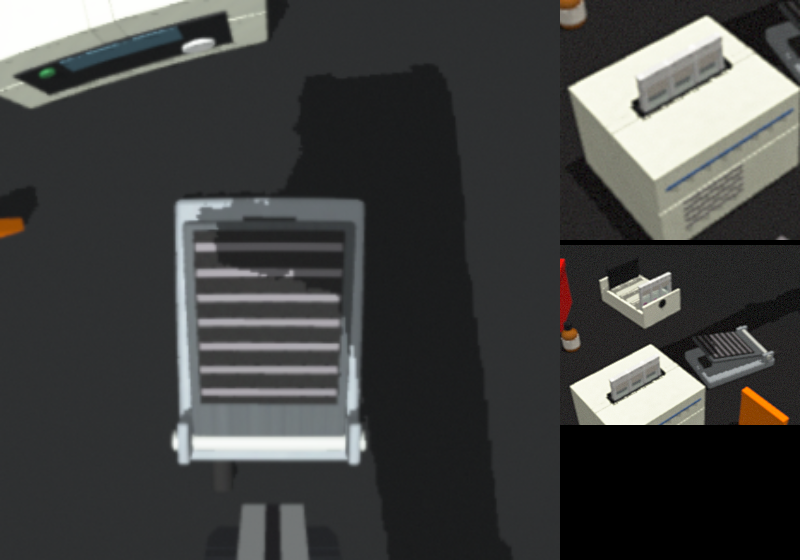

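Emit:
apply_moves(
  targets=[
    [[0.026,-0.0009,0.03],[0,0,0]],
    [[0.0263,-0.0009,0.045],[0,0,0]],
    [[0,0,0.045],[0,0,0]],
    [[0,0,0.045],[0,0,0]],
    [[0,0,0.035],[0,0,0]],
    [[0,0,0.008],[0,0,0]],
    [[0,0,0],[0,0,0]],
    [[0,0,0],[0,0,0]],
  ],
)

```text
time_s: 50.8
tcp_pos: [0.4835, -0.0244, 0.0763]
ee_rot: [3.135, -0.206, 0.005]
ft_force: [0.6, 0.0, -0.1]
gripper_width: -0.002
finger_force: 0.0
```

Emit:
apply_moves(
  targets=[
    [[0,0,0.006],[0,0,0]],
    [[0,0,0.006],[0,0,0]],
    [[0,0,0.006],[0,0,0]],
    [[0,0,0.006],[0,0,0]],
    [[0,0,0.004],[0,0,0]],
    [[0,0,0.004],[0,0,0]],
    [[0,0,0.003],[0,0,0]],
    [[0,0,0.0025],[0,0,0]],
    [[0,0,0],[0,0,0]],
  ],
)

```text
time_s: 51.92
tcp_pos: [0.4875, -0.0252, 0.0423]
ee_rot: [3.132, -0.206, 0.015]
ft_force: [-5.2, -2.7, 35.2]
gripper_width: -0.002
finger_force: 17.8
```

Emit:
apply_moves(
  targets=[
    [[0,0,0],[0,0,0]],
    [[0,0,0],[0,0,0]],
    [[0,0,0],[0,0,0]],
    [[0,0,0],[0,0,0]],
    [[0,0,0],[0,0,0]],
    [[0,0,0],[0,0,0]],
    [[0,0,0],[0,0,0]],
    [[0,0,0],[0,0,0]],
  ],
)

```text
time_s: 52.92
tcp_pos: [0.4875, -0.0252, 0.0423]
ee_rot: [3.132, -0.206, 0.015]
ft_force: [-4.8, -3.5, 35.2]
gripper_width: -0.001
finger_force: 17.6
```

Emit:
apply_moves(
  targets=[
    [[0,0,-0.008],[0,0,0]],
    [[0,0,-0.01],[0,0,0]],
    [[0,0,-0.015],[0,0,0]],
    [[0,0,-0.03],[0,0,0]],
    [[0,0,-0.04],[0,0,0]],
    [[0,0,-0.045],[0,0,0]],
    [[0,0,-0.045],[0,0,0]],
    [[0,0,-0.04],[0,0,0]],
    [[0,0,-0.02],[0,0,0]],
    [[0,0,0],[0,0,-0.12]],
    [[0,0,0],[0,0,-0.117]],
    [[0,0,0],[0,0,0]],
  ],
  fingers=-0.4,
)

```text
time_s: 54.42
tcp_pos: [0.4818, -0.0246, 0.2901]
ee_rot: [3.137, 0.164, -0.0]
ft_force: [-0.7, 0.4, 0.3]
gripper_width: 0.3
finger_force: 0.0
```

Emit:
apply_moves(
  targets=[
    [[0.0351,-0.0078,0],[0,0,0]],
    [[0.0351,-0.0078,0],[0,0,0]],
    [[0.0351,-0.0078,0],[0,0,0]],
    [[0.0351,-0.0078,0],[0,0,0]],
    [[0.0351,-0.0078,0],[0,0,0]],
    [[0.0351,-0.0078,0],[0,0,-0.0025]],
    [[0,0,0],[0,0,0]],
    [[0,0,0.04],[0,0,0]],
    [[0,0,0.04],[0,0,0]],
    [[0,0,0.03],[0,0,0]],
    [[0,0,0],[0,0,0]],
    [[0,0,0],[0,0,0]],
  ],
)

```text
time_s: 55.92
tcp_pos: [0.687, 0.0443, 0.1819]
ee_rot: [-3.137, -0.169, -0.003]
ft_force: [-0.1, 0.4, 0.5]
gripper_width: 0.302
finger_force: 0.0
```

```bash
python3 - <<'E'
from h import *
o=telemetry.get_obs();print(yaw(o),o['tcp_pos'],plan([.6862,.0440,.1375],.108))
E
```

```text
(np.float64(0.10754663244715211), np.float64(-0.9999980694997761)) [0.68696981 0.04432618 0.18186218] (array([-0.0009,  0.0002,  0.0444]), array([ 0.0001, -0.002 , -0.0005]))
```

Emit:
apply_moves(
  targets=[
    [[-0.0006,0.0002,0.025],[0,0,0]],
    [[0,0,0.019],[0,0,0]],
    [[0,0,0],[0,0,0]],
    [[0,0,0],[0,0,0]],
  ],
)

```text
time_s: 56.42
tcp_pos: [0.6866, 0.0444, 0.1373]
ee_rot: [-3.137, -0.17, -0.003]
ft_force: [-0.4, 0.4, 0.2]
gripper_width: 0.299
finger_force: 0.0
```

Emit:
apply_moves(
  targets=[
    [[0,0,0],[0,0,0]],
    [[0,0,0],[0,0,0]],
    [[0,0,0],[0,0,0]],
    [[0,0,0],[0,0,0]],
  ],
  fingers=-1,
  newtons=70,
)

```text
time_s: 56.92
tcp_pos: [0.6868, 0.044, 0.1376]
ee_rot: [3.137, 0.17, 0.004]
ft_force: [0.3, -0.7, 5.1]
gripper_width: 0.076
finger_force: 70.1
```

Emit:
apply_moves(
  targets=[
    [[0,0,-0.002],[0,0,0]],
    [[0,0,-0.006],[0,0,0]],
    [[0,0,-0.01],[0,0,0]],
    [[0,0,-0.015],[0,0,0]],
    [[0,0,-0.025],[0,0,0]],
    [[0,0,-0.025],[0,0,0]],
    [[0,0,-0.015],[0,0,0]],
    [[0,0,-0.005],[0,0,0]],
  ],
)

```text
time_s: 57.92
tcp_pos: [0.6863, 0.0444, 0.2407]
ee_rot: [-3.137, -0.17, -0.003]
ft_force: [0.0, -0.0, -1.1]
gripper_width: 0.076
finger_force: 69.1
```

Emit:
apply_moves(
  targets=[
    [[-0.0065,0.0084,0],[0,0,0]],
    [[-0.0129,0.0168,0],[0,0,0]],
    [[-0.0193,0.0252,0],[0,0,0]],
    [[-0.0215,0.028,0],[0,0,0]],
    [[-0.0215,0.028,0],[0,0,0]],
    [[-0.0215,0.028,0],[0,0,0]],
    [[-0.0215,0.028,0],[0,0,0]],
    [[-0.0215,0.028,0],[0,0,0]],
    [[-0.0215,0.028,0],[0,0,0]],
    [[-0.0215,0.028,0],[0,0,0]],
    [[-0.0215,0.028,0],[0,0,0]],
  ],
)

```text
time_s: 59.3
tcp_pos: [0.504, -0.2529, 0.2381]
ee_rot: [-3.136, -0.169, 0.004]
ft_force: [0.6, -0.3, -0.4]
gripper_width: 0.074
finger_force: 69.1
```

Emit:
apply_moves(
  targets=[
    [[-0.0193,0.0252,0],[0,0,0]],
    [[-0.0129,0.0168,0],[0,0,0]],
    [[-0.0065,0.0084,0],[0,0,-0.024]],
    [[0,0,0],[0,0,-0.024]],
    [[0,0,0],[0,0,0]],
    [[0,0,0],[0,0,0]],
    [[0,0,0],[0,0,0]],
  ],
)

```text
time_s: 60.18
tcp_pos: [0.4734, -0.3052, 0.2393]
ee_rot: [-3.132, -0.247, -0.0]
ft_force: [0.1, -0.4, -0.7]
gripper_width: 0.078
finger_force: 69.1
```

```bash
python3 - <<'E'
from h import *
o,im=snap('wrist','w_d2.png');print(yaw(o),o['tcp_pos'],o['ft_force'],plan([.4734,-.3057,.0752],.156,o))
g=cv2.cvtColor(im,cv2.COLOR_BGR2GRAY)
print(proj('wrist',o['tcp_pos']+R.from_rotvec(o['ee_rot']).apply([[.047,0,-.025],[.047,0,.067]]),o))
d=np.diff(g[:,316].astype(int)); print([(int(k),int(d[k])) for k in range(140,240) if abs(d[k])>8])
E
```

```text
(np.float64(0.15743068313673952), np.float64(-0.9999999925180743)) [ 0.47343318 -0.30521753  0.23925013] [ 0.07049718 -0.40998285 -0.71807417] (array([-1.000e-04,  5.000e-04,  1.641e-01]), array([-0.0001, -0.0001,  0.0014]))
[[316.08150924 213.88723203]
 [315.88613655 179.66618834]]
[(142, -19), (146, 27), (147, 81), (148, 77), (151, -11), (170, 11), (182, -13), (183, -26), (216, 11)]
```

Emit:
apply_moves(
  targets=[
    [[0,0.0005,0.015],[0,0,0]],
    [[0,0,0.03],[0,0,0]],
    [[0,0,0.03],[0,0,0]],
    [[0,0,0.025],[0,0,0]],
    [[0,0,0.014],[0,0,0]],
    [[0,0,0.008],[0,0,0]],
    [[0,0,0],[0,0,0]],
    [[0,0,0],[0,0,0]],
  ],
)

```text
time_s: 61.22
tcp_pos: [0.4739, -0.3066, 0.1181]
ee_rot: [3.131, 0.245, 0.002]
ft_force: [0.6, 0.3, -0.7]
gripper_width: 0.079
finger_force: 69.2
```

Emit:
apply_moves(
  targets=[
    [[0,0,0.008],[0,0,0]],
    [[0,0,0.008],[0,0,0]],
    [[0,0,0.006],[0,0,0]],
    [[0,0,0],[0,0,0]],
  ],
)

```text
time_s: 61.72
tcp_pos: [0.473, -0.306, 0.0946]
ee_rot: [-3.131, -0.246, 0.001]
ft_force: [0.2, 1.4, -1.2]
gripper_width: 0.078
finger_force: 69.0
```

Emit:
apply_moves(
  targets=[
    [[0,0,0.007],[0,0,0]],
    [[0,0,0.006],[0,0,0]],
    [[0,0,0.0045],[0,0,0]],
    [[0,0,0.0025],[0,0,0]],
    [[0,0,0],[0,0,0]],
  ],
)

```text
time_s: 62.35
tcp_pos: [0.4731, -0.3064, 0.0756]
ee_rot: [3.132, 0.245, -0.001]
ft_force: [-1.6, 0.1, 2.5]
gripper_width: 0.08
finger_force: 69.5
```

Emit:
apply_moves(
  targets=[
    [[0,0,0],[0,0,0]],
    [[0,0,0],[0,0,0]],
    [[0,0,0],[0,0,0]],
    [[0,0,-0.02],[0,0,0]],
    [[0,0,-0.04],[0,0,0]],
    [[0,0,-0.04],[0,0,0]],
    [[0,0,-0.02],[0,0,0]],
    [[0,0,0],[0,0,0]],
  ],
  fingers=-0.4,
)

```text
time_s: 63.35
tcp_pos: [0.4741, -0.3067, 0.197]
ee_rot: [3.13, 0.245, 0.004]
ft_force: [-0.6, -0.1, -1.0]
gripper_width: 0.301
finger_force: 0.0
```

Emit:
apply_moves(
  targets=[
    [[-0.03,0.042,-0.02],[0,0,0]],
    [[-0.03,0.042,-0.02],[0,0,0]],
    [[0,0,0],[0,0,0]],
    [[0,0,0],[0,0,0]],
    [[0,0,0],[0,0,0]],
  ],
  fingers=-0.3,
)

```text
time_s: 63.98
tcp_pos: [0.4275, -0.3966, 0.2341]
ee_rot: [-3.129, -0.25, 0.002]
ft_force: [0.6, 0.3, -0.8]
gripper_width: 0.35
finger_force: 0.0
```

```bash
python3 st.py; python3 - <<'E'
from h import *
o,im=snap('wrist','w_dp.png'); print(plan([.4875,-.3888,.09],.155,o))
g=cv2.cvtColor(im,cv2.COLOR_BGR2GRAY); u=proj('wrist',[[.4875,-.3888,.1]],o)[0]; print(u)
m=(g<70).astype(np.uint8)*255
# dust plate top: dark; print row profile and column profile
for r in (int(u[1]),int(u[1])-30): 
    d=np.diff(g[r].astype(int)); print(r,[(int(k),int(d[k])) for k in range(int(u[0])-45,int(u[0])+45) if abs(d[k])>14])
d=np.diff(g[:,int(u[0])].astype(int)); print([(int(k),int(d[k])) for k in range(60,400) if abs(d[k])>14])
cv2.imwrite('pics/w_dpc.png',cv2.resize(im[60:360,180:480],(600,600)))
E
```

```text
63.975 tcp [ 0.4275 -0.3966  0.2341] yaw 0.1594 z [-0.001  0.002 -1.   ] f [ 0.6  0.3 -0.8] rack -0.0595 -0.0617
(array([0.0606, 0.0022, 0.144 ]), array([-0.0022,  0.0008,  0.0043]))
[318.73128086 150.66952848]
150 [(307, -57), (308, -95), (325, 22), (326, 110), (327, 17), (337, -23), (338, -92), (339, -42), (340, 75), (341, 59), (342, 17), (346, -57), (347, -88), (348, -25)]
120 [(307, -18), (308, -124), (309, -27), (326, 60), (327, 68), (340, 15), (347, -133), (348, -61)]
[(86, 75), (87, 97), (89, -121), (90, -24), (165, -26)]
```

View pics/w_dpc.png

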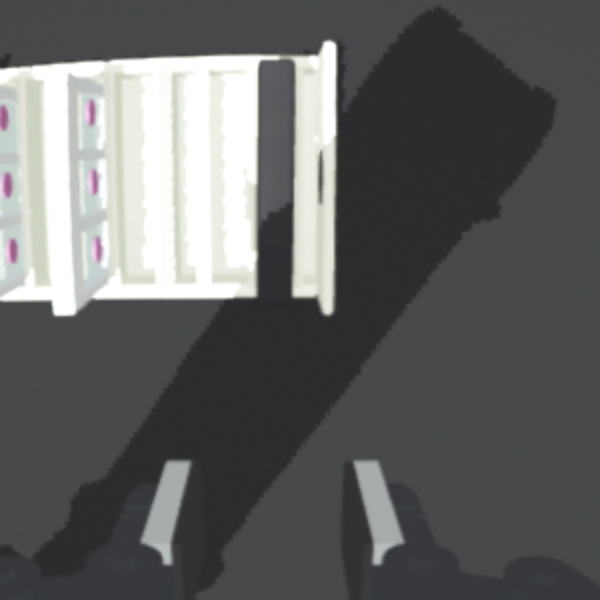

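```bash
python3 - <<'E'
from h import *
o=telemetry.get_obs()
f=onz('wrist',[[317.8,89.7],[317.2,150.5]],.1,o)[:,:2]; d=f[0]-f[1]; print(f,np.arctan2(d[1],d[0]))
c=f[0]-.047*np.array([np.cos(.155),np.sin(.155)]); print(c,plan([*c,.0765],.155,o))
E
```

```text
[[ 0.53243411 -0.38107444]
 [ 0.48755879 -0.38788395]] 0.15059408339892782
[ 0.48599757 -0.38833031] (array([0.0591, 0.0012, 0.1578]), array([-0.0017,  0.0007,  0.0044]))
```

Emit:
apply_moves(
  targets=[
    [[0.03,0.0008,0.02],[0,0,0.002]],
    [[0.0297,0.0007,0.03],[0,0,0.002]],
    [[0,0,0.04],[0,0,0]],
    [[0,0,0.03],[0,0,0]],
    [[0,0,0.02],[0,0,0]],
    [[0,0,0],[0,0,0]],
    [[0,0,0],[0,0,0]],
  ],
)

```text
time_s: 64.9
tcp_pos: [0.4873, -0.3911, 0.0965]
ee_rot: [3.131, 0.24, 0.003]
ft_force: [0.1, 0.1, 0.2]
gripper_width: 0.349
finger_force: 0.0
```

```bash
python3 - <<'E'
from h import *
o=telemetry.get_obs(); print(o['tcp_pos'],o['ft_force'],plan([.4867,-.3886,.0765],.155,o))
E
```

```text
[ 0.4872737  -0.39110071  0.09652291] [0.137551   0.10128231 0.22127006] (array([-0.0002, -0.0026,  0.02  ]), array([ 0.0015, -0.0017, -0.0023]))
```

Emit:
apply_moves(
  targets=[
    [[0,-0.0022,0.012],[0,0,0]],
    [[0,0,0.008],[0,0,0]],
    [[0,0,0],[0,0,0]],
    [[0,0,0],[0,0,0]],
  ],
)

```text
time_s: 65.4
tcp_pos: [0.486, -0.3888, 0.0753]
ee_rot: [3.132, 0.239, 0.0]
ft_force: [0.1, 0.7, 0.2]
gripper_width: 0.346
finger_force: 0.0
```

Emit:
apply_moves(
  targets=[
    [[0,0,0],[0,0,0]],
    [[0,0,0],[0,0,0]],
    [[0,0,0],[0,0,0]],
    [[0,0,0],[0,0,0]],
  ],
  fingers=-1,
  newtons=80,
)

```text
time_s: 65.9
tcp_pos: [0.4864, -0.3888, 0.0758]
ee_rot: [3.132, 0.239, 0.001]
ft_force: [0.3, -0.2, 3.8]
gripper_width: 0.148
finger_force: 78.5
```

Emit:
apply_moves(
  targets=[
    [[0,0,-0.002],[0,0,0]],
    [[0,0,-0.006],[0,0,0]],
    [[0,0,-0.01],[0,0,0]],
    [[0,0,-0.015],[0,0,0]],
    [[0,0,-0.025],[0,0,0]],
    [[0,0,-0.03],[0,0,0]],
    [[0,0,-0.03],[0,0,0]],
    [[0,0,-0.025],[0,0,0]],
    [[0,0,-0.015],[0,0,0]],
    [[0,0,-0.006],[0,0,0]],
    [[0,0,0],[0,0,0]],
  ],
)

```text
time_s: 67.28
tcp_pos: [0.4857, -0.3886, 0.2391]
ee_rot: [-3.132, -0.239, 0.0]
ft_force: [-0.2, 0.0, -0.6]
gripper_width: 0.148
finger_force: 78.0
```

```bash
python3 - <<'E'
from h import *
o=telemetry.get_obs(); print(o['tcp_pos'],o['ft_force'],yaw(o),plan([.6858,.0443,.24],None,o))
E
```

```text
[ 0.48573888 -0.38860181  0.2390723 ] [-0.15717988  0.04182231 -0.63923796] (np.float64(0.15247276144705724), np.float64(-0.9999999374726216)) (array([ 0.2635, -0.3975, -0.0009]), array([-0.0002,  0.0003, -0.    ]))
```

Emit:
apply_moves(
  targets=[
    [[0.0058,-0.0088,0],[0,0,0]],
    [[0.0116,-0.0175,0],[0,0,0]],
    [[0.0175,-0.0263,0],[0,0,0]],
    [[0.0194,-0.0292,0],[0,0,0]],
    [[0.0194,-0.0292,0],[0,0,0]],
    [[0.0194,-0.0292,0],[0,0,0]],
    [[0.0194,-0.0292,0],[0,0,0]],
    [[0.0194,-0.0292,0],[0,0,0]],
    [[0.0194,-0.0292,0],[0,0,0]],
    [[0.0194,-0.0292,0],[0,0,0]],
    [[0.0194,-0.0292,0],[0,0,0]],
  ],
)

```text
time_s: 68.65
tcp_pos: [0.6304, -0.0735, 0.2389]
ee_rot: [-3.131, -0.243, 0.001]
ft_force: [0.5, 0.2, -0.9]
gripper_width: 0.15
finger_force: 78.0
```

Emit:
apply_moves(
  targets=[
    [[0.0194,-0.0292,0],[0,0,0]],
    [[0.0194,-0.0292,0],[0,0,0]],
    [[0.0175,-0.0263,0],[0,0,0]],
    [[0.0116,-0.0175,0],[0,0,0]],
    [[0.0058,-0.0088,0],[0,0,0.022]],
    [[0,0,0],[0,0,0.022]],
    [[0,0,0],[0,0,0]],
    [[0,0,0],[0,0,0]],
    [[0,0,0],[0,0,0]],
  ],
)

```text
time_s: 69.78
tcp_pos: [0.6863, 0.0431, 0.2393]
ee_rot: [3.137, 0.168, 0.0]
ft_force: [-0.3, -0.2, -0.5]
gripper_width: 0.144
finger_force: 78.0
```

```bash
python3 - <<'E'
from h import *
o,im=snap('wrist','w_d9.png');print(yaw(o),o['tcp_pos'],o['ft_force'],plan([.6858,.0443,.1378],.108,o))
g=cv2.cvtColor(im,cv2.COLOR_BGR2GRAY); np.set_printoptions(linewidth=250)
T=R.from_rotvec(o['ee_rot'])
print(proj('wrist',o['tcp_pos']+T.apply([[.047,0,-.0242],[.047,0,.0678],[.047,-.004,.0678],[.047,.004,.0678]]),o).round(1))
print(g[150:230,316])
for r in(172,178,184,190,200): print(r,g[r,296:342])
E
```

```text
(np.float64(0.10723831726649252), np.float64(-0.999999925347131)) [0.68628251 0.04308411 0.23932403] [-0.34678303 -0.20934    -0.46306185] (array([-0.0004, -0.0013,  0.1015]), array([ 0.0004, -0.    , -0.0008]))
[[316.1 213.3]
 [315.9 179.5]
 [308.8 179.5]
 [322.9 179.5]]
[241 241 241 241 241 241 241 241 241 238 212 134 100  46  41  40  30  28  47 110 121 122 121 122 122 121 120 105  65  25  14  15  17  17  16  16  15  17  15  17  15  17  17  16  15  15  16  15  17  15  16  16  15  19  16  15  17  16  15  17  17  17
  18  18  20  18  18  17  16  17  18  18  18  16  18  17  18  18  20  17]
172 [177  81  34  25  22  21  21  22  22  30  73 102 117 122 122 123 123 123 123 122 121 121 121 120 117 105  72  27  17  16  16  16  17  17  22  54  94 121 124 125 125 125 125 125 126 125]
178 [ 85  44  29  25  20  20  19  18  17  29  72  92  83  69  65  66  66  66  66  65  65  65  64  64  63  60  46  20  16  17  17  17  16  18  22  52  92 121 124 124 124 124 124 123 123 124]
184 [ 92  51  22  16  15  17  15  16  16  29  67  56  31  17  17  16  14  17  16  16  16  16  15  16  15  15  15  16  17  15  15  16  17  17  24  61  99 120 123 123 123 123 123 123 123 124]
190 [ 91  50  23  17  17  17  17  18  16  19  29  23  19  15  15  12  17  16  16  17  15  15  15  16  15  15  18  16  14  17  15  15  16  17  25  64 100 120 121 121 121 122 123 122 123 123]
200 [ 88  49  21  14  18  17  15  16  16  15  17  14  15  13  14  16  16  15  14  16  16  16  17  16  17  15  14  16  15  16  16  18  16  17  25  61 101 120 122 121 122 122 122 122 122 121]
```

Emit:
apply_moves(
  targets=[
    [[-0.0003,-0.0009,0.01],[0,0,0]],
    [[0,0,0.02],[0,0,0]],
    [[0,0,0.015],[0,0,0]],
    [[0,0,0.01],[0,0,0]],
    [[0,0,0.006],[0,0,0]],
    [[0,0,0],[0,0,0]],
    [[0,0,0],[0,0,0]],
  ],
)

```text
time_s: 70.7
tcp_pos: [0.6864, 0.0451, 0.1789]
ee_rot: [-3.137, -0.17, -0.002]
ft_force: [-0.1, 0.4, -0.8]
gripper_width: 0.145
finger_force: 78.0
```

Emit:
apply_moves(
  targets=[
    [[0,0,0.008],[0,0,0]],
    [[0,0,0.007],[0,0,0]],
    [[0,0,0.006],[0,0,0]],
    [[0,0,0],[0,0,0]],
  ],
)

```text
time_s: 71.2
tcp_pos: [0.6855, 0.0447, 0.1563]
ee_rot: [3.137, 0.17, -0.002]
ft_force: [-0.3, 0.2, -0.6]
gripper_width: 0.145
finger_force: 78.0
```

Emit:
apply_moves(
  targets=[
    [[0,0,0.007],[0,0,0]],
    [[0,0,0.006],[0,0,0]],
    [[0,0,0.0045],[0,0,0]],
    [[0,0,0.001],[0,0,0]],
    [[0,0,0],[0,0,0]],
  ],
)

```text
time_s: 71.82
tcp_pos: [0.686, 0.0449, 0.1388]
ee_rot: [-3.137, -0.17, -0.0]
ft_force: [0.6, 0.0, -0.9]
gripper_width: 0.149
finger_force: 78.0
```

Emit:
apply_moves(
  targets=[
    [[0,0,0],[0,0,0]],
    [[0,0,0],[0,0,0]],
    [[0,0,0],[0,0,0]],
    [[0,0,-0.02],[0,0,0]],
    [[0,0,-0.04],[0,0,0]],
    [[0,0,-0.045],[0,0,0]],
    [[0,0,-0.04],[0,0,0]],
    [[-0.04,0,-0.02],[0,0,0]],
    [[-0.04,0,0],[0,0,0]],
    [[0,0,0],[0,0,0]],
    [[0,0,0],[0,0,0]],
  ],
  fingers=-0.3,
)

```text
time_s: 73.2
tcp_pos: [0.6071, 0.0361, 0.305]
ee_rot: [3.137, 0.17, 0.004]
ft_force: [0.0, 0.5, 0.1]
gripper_width: 0.355
finger_force: 0.0
```

```bash
python3 - <<'E'
from h import *
o,im=snap('wrist','w_end.png'); print(o['tcp_pos'],o['ft_force'])
_,sc=snap('scene','scene_end.png'); im0=cv2.imread('pics/scene0.png')
# plate in scanner region same as at start?
u=proj('scene',[[.686,.044,.145]])[0].astype(int); s=np.s_[u[1]-35:u[1]+35,u[0]-40:u[0]+40]
print('scanner diff',np.abs(sc[s].astype(int)-im0[s]).mean(),(np.abs(sc[s].astype(int)-im0[s]).max(2)>60).sum())
for n,z in(('slide_box',[.70,.25,.02]),('bottle',[.67,-.26,.03]),('loupe',[.37,.19,.02])):
    u=proj('scene',[z])[0].astype(int); s=np.s_[max(0,u[1]-50):u[1]+50,max(0,u[0]-50):u[0]+50]; print(n,u,(np.abs(sc[s].astype(int)-im0[s]).max(2)>60).sum())
c=np.array([.4767,-.3264]);v=np.array([-.155,.988])
# carriers' tops/bottoms in scene: expected pixel of top corners
for k in(.063,.021): print(proj('scene',[[*(c+k*v+x*np.array([.988,.155])),.1] for x in(-.047,.047)]).round(0).tolist())
E
```

```text
[0.60713997 0.03610131 0.30499676] [0.006392   0.54808269 0.05166411]
scanner diff 23.10517857142857 849
slide_box [342 401] 0
bottle [220 219] 487
loupe [464 286] 194
[[310.0, 158.0], [279.0, 172.0]]
[[298.0, 152.0], [268.0, 165.0]]
```

```bash
python3 - <<'E'
from h import *
o=telemetry.get_obs(); im=cv2.imread('pics/w_end.png'); g=cv2.cvtColor(im,cv2.COLOR_BGR2GRAY)
k=(g<75).astype(np.uint8)*255
u=proj('wrist',[[.6858,.044,.162]],o)[0]; print(u); s=k.copy(); x0,y0=int(u[0]),int(u[1]); k[:]=0; k[y0-75:y0+75,x0-30:x0+30]=s[y0-75:y0+75,x0-30:x0+30]
c=max(cv2.findContours(k,cv2.RETR_EXTERNAL,cv2.CHAIN_APPROX_NONE)[0],key=cv2.contourArea); print(cv2.boundingRect(c))
P=lambda z,a,b:proj('wrist',[[.6858+x*np.cos(.108)-y*np.sin(.108),.044+x*np.sin(.108)+y*np.cos(.108),z] for x in(-a,a) for y in(-b,b)],o).round(1).tolist()
print('lip',P(.128,.0525,.0115)); print('bar',P(.162,.047,.007))
np.set_printoptions(linewidth=250); print(g[int(u[1]),x0-24:x0+24]); print(g[y0-75:y0+75,x0])
a=cv2.imread('pics/scene0.png'); b=cv2.imread('pics/scene_end.png')
for n,i in(('0',a),('end',b)):
    h=cv2.cvtColor(i,cv2.COLOR_BGR2HSV)
    m=cv2.inRange(h[205:240,195:225],(5,120,60),(20,255,255)); print(n,'bottle',np.argwhere(m).mean(0),(m>0).sum())
    q=i[280:315,485:525].max(2)>80; print('loupe',np.argwhere(q).mean(0),q.sum())
    d=cv2.cvtColor(i,cv2.COLOR_BGR2GRAY)[225:300,235:320]<60; r=np.argwhere(d); print('dust',r.min(0),r.max(0),d.sum())
E
```

```text
[316.97087185 126.66221614]
(302, 67, 29, 123)
lip [[330.1, 188.6], [303.4, 188.5], [330.6, 67.2], [303.2, 67.2]]
bar [[326.0, 187.8], [307.8, 187.7], [326.4, 66.1], [307.7, 66.1]]
[240 240 240 240 240 240 240 240 240 235 139  50  26  21  25  32  39  43  43  43  42  41  41  40  41  42  39  40  40  40  35  27  18  17  16  19  25  31  88 213 235 237 237 237 237 238 237 237]
[236 237 237 238 238 237 237 237 237 238 237 238 238 236 220  87  37  41  42  41  41  40  40  41  42  41  41  41  40  41  41  41  41  42  41  41  42  40  41  41  41  41  42  42  40  42  40  41  40  39  41  41  39  41  41  41  41  40  41  41  41  41
  41  41  41  41  42  42  40  41  41  43  41  41  40  41  41  41  40  41  41  41  41  40  41  41  41  42  40  40  41  42  42  41  42  41  42  42  42  42  41  41  41  40  42  41  42  40  41  40  33  23  20  20  20  20  20  20  20  20  21  19  19  20
  19  19  20  17  20  18  19  19  21  19  20  35  41  58 136 215 239 240 240 240 239 239 239 239 239 239]
0 bottle [15.89655172 14.47701149] 174
loupe [17.         20.00898204] 334
dust [0 0] [62 84] 2596
end bottle [15.97802198 14.53846154] 182
loupe [16.85100287 20.00286533] 349
dust [0 0] [62 84] 2617
```

```bash
python3 -c "
from workcell import hand_in
print(hand_in())"
```

```text
the job is handed in; nothing more can be done
None
```

I scanned both carriers present (1 and 4) and stood them in slots 1 and 2 of the finished rack, put the dust plate back in the scanner slot, left the bystanders unmoved in the camera checks, and handed the job in; the hand-in gave no verdict.

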